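# Clamp the copper print plate in the sprung printing bed

### The job

Fit the copper print plate from the white rack into the printing bed, engraved face up: draw the curved sprung arm back by its black knob until the catch holds it, lay the plate on the bed with one short end pushed home under the lip of the end fence, then press the red pad of the catch so that the arm swings in and clamps the plate against the end fence and the side rail. The sloped easel is there for laying the plate down and changing your grip. Leave the steel plate in the rack, and do not knock over or shift the jar, the tea glass or the hand stamp.

Things in the scene. Friction and masses are not known exactly. Their poses are not given: they have to be found in the camera images.
- print_bed: Printing bed: grey fixed base, 14 mm high, with a raised aluminium pad 44 mm wide (x) and 126 mm long (y), its top 34 mm up, so that a plate overhangs by 10 mm on each long side and fingertips have room beside the pad. Origin on the worktop under the pad's middle; +y along the pad to the end fence, +x across it to the side rail, -x to the arm and the catch, z up.
- bed_seat (a point): Middle of the pad's top face, where the underside middle of a plate lies when it is fully home against the end fence and the side rail; axes as the bed's.
- end_fence (a point): Middle of the end fence's face at the height of the pad's top, 65 mm along y from the pad's middle; the bed's axes. Above it a lip reaches 7 mm back over the plate's place, its underside 12.5 mm above the pad (2.5 mm over a lying plate), its top 19 mm above the pad, 68 mm wide. A plate must be slid in under it.
- side_rail (a point): Middle of the side rail's face at the height of the pad's top, 32 mm along x from the pad's middle; the bed's axes. The rail is 8 mm high above the pad and only 51 mm long, from 15 to 66 mm along y from the pad's middle, so a finger has room beside the plate nearer the other end.
- clip_pivot (a point): Upright axis about which the curved arm swings, at x = -92, y = +5 mm of the bed, 39 mm up.
- clip_knob (a point): Middle of the black knob on the curved arm: an upright cylinder 18 mm thick, from 49 to 84 mm above the worktop, about 95 mm from the pivot. It moves with the arm.
- clip_arm (a joint): Angle of the curved arm (rad): 0 swung fully in, up to 0.74 drawn back (clockwise from above, knob going away from the pad). A spring pulls it in with 5 to 9 N at the knob, with drag if moved fast. Drawn past 0.62 it is caught, and stays at about 0.58 when let go. With a plate fully home its brass nose presses in the plate's corner notch and it reads about 0.10.
- catch (a joint): Angle of the catch lever (rad): 0 at rest, 0.28 with its pad fully down. The arm's tail lifts and passes it by itself as the arm is drawn back; past about 0.15 it lets the arm go. The pad needs about 7 N and goes down about 10 mm.
- catch_pad (a point): Middle of the top of the red thumb pad (26 x 22 mm) of the catch, 64 mm above the worktop; press it straight down.
- copper_plate: Copper print plate 64 x 130 x 10 mm, about 0.26 kg, an 8 mm square notch in each corner. Origin in the middle of its black back; z out of its engraved copper face (at z = 10 mm), y along its 130 mm length, x across its width. It starts upright on a short end in one slot of the rack, engraved face towards -y of the rack. Either short end may go to the fence.
- steel_plate: Steel print plate of the same size and axes, in the other slot of the rack; it must stay there.
- plate_rack: White fixed rack, 90 x 108 mm and 48 mm high, origin on the worktop under its middle. Two slots 14 mm wide (along y) and 68 mm long (along x), centred at y = +30 and -30 mm, their floors 8 mm up; plates in them stand 138 mm high.
- easel: Fixed stainless easel, origin on the worktop under its middle. Its sloping face is 44 mm wide (x, so a plate overhangs it by 10 mm on each side) and 92 mm long, rises towards +y at 45 degrees and looks towards -y and up; a ledge at its lower end stands 14 mm off the face.
- easel_foot (a point): Middle of the lower edge of the easel's sloping face, where it meets the ledge, 24 mm above the worktop: the middle of the lower end of a resting plate's back lies here. Axes as the easel's (not tilted).
- jar: Small dark jar of food colour, 42 mm wide, 52 mm high, standing upright; bystander.
- glass: Tea glass 62 mm wide, 86 mm high, standing upright; bystander.
- stamp: Wooden hand stamp 31 x 52 mm, 81 mm high, standing upright; bystander.
There are look-alikes about, which are no part of the job. There is more than one size of the copper_plate; the job needs the smallest.

How it is judged:
On the way:
1. the curved arm has been drawn back and stands held by the catch, let go by the robot (value of joint clip_arm above 0.5 rad and contact force between the fingers and clip_arm below 0.5 N), for 0.2 s.
At the end, for the whole second after the job is handed in: The copper plate lies at rest on the pad, engraved face up (tilt under 0.04 rad), parallel to the bed within 0.05 rad, within 3 mm of fully home against fence and rail; the curved arm is swung in (joint below 0.16 rad) and presses on the plate with more than 2 N (x of copper_plate in the frame of bed_seat between -0.003 and 0.003 m and y of copper_plate in the frame of bed_seat between -0.003 and 0.003 m and z of copper_plate in the frame of bed_seat between -0.003 and 0.002 m and angle between copper_plate's own z axis and vertical below 0.04 rad and angle between the y axis of copper_plate and the y axis of print_bed, either way round below 0.05 rad and contact force between clip_arm and copper_plate above 2 N and value of joint clip_arm below 0.16 rad and linear speed of copper_plate below 0.01 m/s); the robot touches nothing.
It fails at once if the steel plate is lifted out of the rack or shifted by more than 15 mm (distance of steel_plate from where it was at the start of the episode above 0.015 m).
It fails at once if the jar, the tea glass or the hand stamp is knocked over or shifted by more than 25 mm (angle between any of jar, glass, stamp's own z axis and vertical above 0.5 rad or distance of any of jar, glass, stamp from where it was at the start of the episode above 0.025 m).
It also fails if it takes over 70 s, if anything falls off the work surface, if the arm or the gripper's body presses on something with over 40 N, if the wrist force passes 120 N, or if a joint passes its speed limit or range.

### The arm

A 6-joint arm with a two-finger parallel gripper is mounted at the origin on a cart in front of the work surface, level with it; the furniture and walls round the work are solid. World frame = base frame: x ahead of the robot, y to its left, z up, the work surface at z = 0. Lengths are in m, angles in rad, forces in N, time in s.
With the tool pointing down it reaches from about 0.35 to 0.875 m from the base axis. Payload 15.5 kg.
Tool frame: the origin (TCP) lies between the finger pads; the fingertips stand 11 mm ahead of it and the grasp point (between the pads) lies 8 mm behind it; z points along the fingers, x is the direction in which the jaws open and shut, and the axes are right-handed (so a half turn about z gives the same grasp; the last joint's range is limited). The gripper opens to 85 mm and grips with 20 to 120 N. Pads are 22 mm wide; open, the fingers measure 114 mm over their backs; the gripper's body (76 mm by 85 mm) begins 54 mm behind the grasp point. The pads swing forward as they close: fully open they stand 13 mm farther back than shut.
Start: joints at [1.157, 0.494, 1.345, -0, 1.302, -0.096], TCP at [0.195, 0.594, 0.242] pointing down, gripper open.
Joint ranges: [-2.91, 2.91], [-0.82, 2.16], [0.22, 2.67], [-1.22, 4.37], [0.12, 2.79], [-3.08, 3.08]. Speed limits (rad/s): [1.89, 1.89, 2.57, 3.01, 3.01, 3.01].

### API

Orientations are given as a unit quaternion [x, y, z, w].
In Python, from plant import arm, imaging, finish_job gives the robot as it stands.
- The arm moves only by the tool play_rows, never from a script. Its argument "targets" is a list that holds one entry, the list of rows, each a list of 5 numbers: the shift along the tool's x, y, z in mm, then the turn about the tool's z in rad, then the gripper's target within -1 to 1 (fully open at 1, half-way at 0, shut at -1). A call has 1 to 8 rows; each row shifts and turns the commanded pose from where the row before left it, along the tool's axes as they then stand; what a row does not reach is not made up. A row lasts 1/10 s, in which the tool goes at most 50 mm and 8.59 degrees, less where a joint would pass 70% of its speed; a pose out of reach is approached as far as the arm can. A call with a gripper value outside its range is refused whole. The fingers move at their own pace and stop on an object; "newtons" is the grip in N (left out, the last holds). Time passes only in rows, so rows that do not move let the fingers close. It gives the time, the measured TCP pose, the force and the opening at its end, in the units of the state.
- arm.read_state(): the state, without advancing time (a new reading comes with each control period).
- imaging.get_image(name): name is "scene" or "side" or "wrist"; returns a dict with "color" (384x512x3 uint8, blue, green, red), "fx", "fy", "cx", "cy" (pixels), "dist" ([k1, k2, p1, p2, k3] as OpenCV has them; the pictures are not rectified), "R" (3x3) and "t" (3): a world point X has camera coordinates R X + t. Camera axes: x right, y down, z forward; pixel columns grow to the right and rows downward; lengths in m; the calibration is good to about 2 mm. A picture is of the moment at which its call begins. There is no depth.
- finish_job(): hands the job in, once; it reports no verdict.
The state is a dict: "time": time; "joint_pos": joint angles; "qd": joint speeds; "effort": joint torques, N m; "tool_pos": TCP position; "tool_rot": TCP orientation; "force": force on the tool from outside, world axes, zero at the start; "ft_torque": the same for the moment, N m; "opening": finger opening in m.
Only numpy, scipy, OpenCV 4.12 (cv2) and the standard library are available. Lean on these libraries where they do the work, as an engineer would, in place of code of your own. Each camera call takes 0.05 s, during which the arm holds its last target.

## Working session

There is one attempt and no reset: what is moved stays moved. The work goes in short steps, Python scripts to look and compute and a tool call to move; the robot and the scene stay as the last step left them, time stands still between calls to the robot, and variables do not carry over. Pictures are saved under pics/ and viewed, and the job is handed in when it is done.

Besides the shell and the picture viewer there is one more tool, called after "Request:" by a JSON object that holds its "fn" and its "kwargs", one argument or row to a line. play_rows: Moves the arm, as the interface text tells. Its arguments: {"type":"object","properties":{"targets":{"type":"array","items":{"type":"array","items":{"type":"array","items":{"type":"number"}}}},"newtons":{"type":"number"}},"required":["targets"]}

```bash
ls; mkdir -p pics
python3 - <<'E'
from plant import arm, imaging
import cv2
print(arm.read_state())
for n in ["scene","side","wrist"]:
    im=imaging.get_image(n); cv2.imwrite(f"pics/{n}0.png",im["color"])
    print(n,{k:(v if not hasattr(v,'tolist') else v.tolist()) for k,v in im.items() if k!="color"})
E
```

```text
pics
{'time': 0.0, 'joint_pos': array([ 1.15749047e+00,  4.94210832e-01,  1.34612538e+00,  1.72591246e-05,
        1.30249193e+00, -9.55291655e-02]), 'qd': array([-0.00191499,  0.0016585 , -0.00071656, -0.00087646,  0.00085218,
       -0.0005795 ]), 'effort': array([ 3.26045425e-03, -8.82159877e+01, -3.83873177e+01,  1.76298668e-04,
        1.00178848e-02,  4.34257754e-05]), 'tool_pos': array([0.19515625, 0.59339134, 0.241685  ]), 'tool_rot': array([ 8.10079994e-01,  5.86319044e-01, -5.36897840e-04,  3.05637454e-04]), 'force': array([-0.93625274,  0.52454321,  0.46321289]), 'ft_torque': array([ 0.00046392,  0.01013164, -0.01276443]), 'opening': 0.08533856143028043}
scene {'fx': 360.53546466400223, 'fy': 360.53546466400223, 'cx': 256.5981214715482, 'cy': 191.4210333430995, 'dist': [-0.044897630202245735, 0.0, 0.0, 0.0, 0.0], 'R': [[0.8547819417954857, -0.5187339281918594, -0.01621553955260598], [-0.417299572537087, -0.6683885513105594, -0.615725434944291], [0.3085593925660079, 0.5330777206183117, -0.7877939102580583]], 't': [-0.478841618420623, 0.33367909796119993, 0.9741310373446279]
[... 165 characters left out ...]
 [[0.987027971801682, -0.15971753211964126, -0.016312351598388716], [-0.1030443880384777, -0.5523085201644554, -0.8272467302126525], [0.12311635543189917, 0.8181965585892921, -0.5616019538229949]], 't': [-0.5768386573775075, 0.16904747461858444, 1.3222652063178315]}
wrist {'fx': 302.5214181487066, 'fy': 302.5214181487066, 'cx': 258.8400237497904, 'cy': 187.96888692600098, 'dist': [-0.06732283332306878, 0.0, 0.0, 0.0, 0.0], 'R': [[0.31245025565727125, 0.9499333702728627, -0.0011957348153413569], [0.9078643813613979, -0.29824207950607073, 0.2946759696126974], [0.2795659185147478, -0.09315714708994366, -0.9555964855267469]], 't': [-0.6235670805579939, -0.03844743086503885, 0.38013576504144114]}
```

View pics/scene0.png

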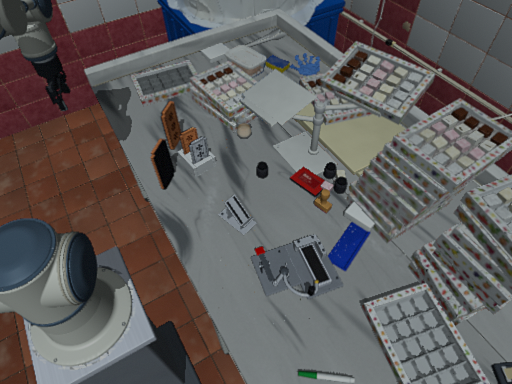

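View pics/side0.png

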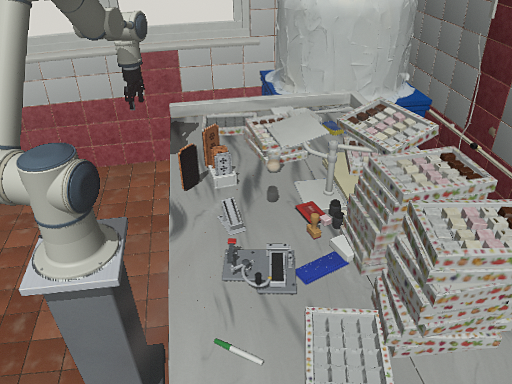

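View pics/wrist0.png

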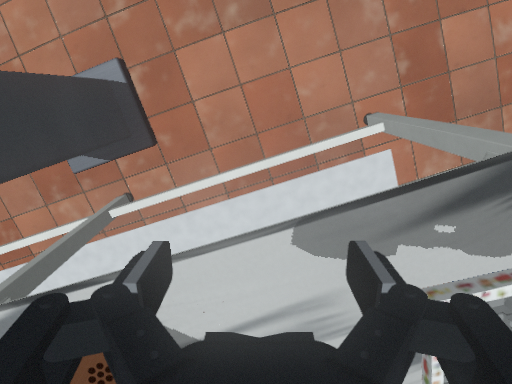

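```bash
cat > h.py <<'E'
import numpy as np, cv2
from plant import arm, imaging
def crop(n,x0,y0,x1,y1,s,name,im=None):
    im=im or imaging.get_image(n)
    c=cv2.resize(im["color"][y0:y1,x0:x1],None,fx=s,fy=s,interpolation=cv2.INTER_CUBIC)
    for u in range((x0+9)//10*10,x1,10):
        cv2.line(c,(int((u-x0)*s),0),(int((u-x0)*s),6 if u%50 else 14),(0,0,255),1)
        if u%20==0: cv2.putText(c,str(u),(int((u-x0)*s),22),0,.35,(0,0,255),1)
    for v in range((y0+9)//10*10,y1,10):
        cv2.line(c,(0,int((v-y0)*s)),(6,int((v-y0)*s)),(0,0,255),1)
        if v%20==0: cv2.putText(c,str(v),(8,int((v-y0)*s)+4),0,.35,(0,0,255),1)
    cv2.imwrite("pics/"+name,c); return im
def K(im): return np.array([[im["fx"],0,im["cx"]],[0,im["fy"],im["cy"]],[0,0,1]])
def onz(im,uv,z):
    p=cv2.undistortPoints(np.array([[uv]],float),K(im),np.array(im["dist"]))[0,0]
    R=np.array(im["R"]);t=np.array(im["t"])
    d=R.T@np.array([p[0],p[1],1]); c=-R.T@t
    return c+d*(z-c[2])/d[2]
def proj(im,X):
    X=np.atleast_2d(X).astype(float)
    return cv2.projectPoints(X,cv2.Rodrigues(np.array(im["R"]))[0],np.array(im["t"]),K(im),np.array(im["dist"]))[0][:,0]
def tri(a,ua,b,ub):
    A=[];B=[]
    for im,uv in((a,ua),(b,ub)):
        p=cv2.undistortPoints(np.array([[uv]],float),K(im),np.array(im["dist"]))[0,0]
        R=np.array(im["R"]);t=np.array(im["t"])
        for i in(0,1): A.append(R[i]-p[i]*R[2]);B.append(p[i]*t[2]-t[i])
    return np.linalg.lstsq(np.array(A),np.array(B),rcond=None)[0]
E
python3 - <<'E'
from h import *
import pickle
S=imaging.get_image("scene");D=imaging.get_image("side");pickle.dump((S,D),open("im0.pkl","wb"))
crop("scene",140,90,240,200,5.4,"c1.png",S)
crop("side",170,110,290,250,4.2,"c2.png",D)
crop("scene",210,180,360,310,4.6,"c3.png",S)
crop("side",210,190,360,310,4.8,"c4.png",D)
E
```

```text
(no output)
```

View pics/c1.png

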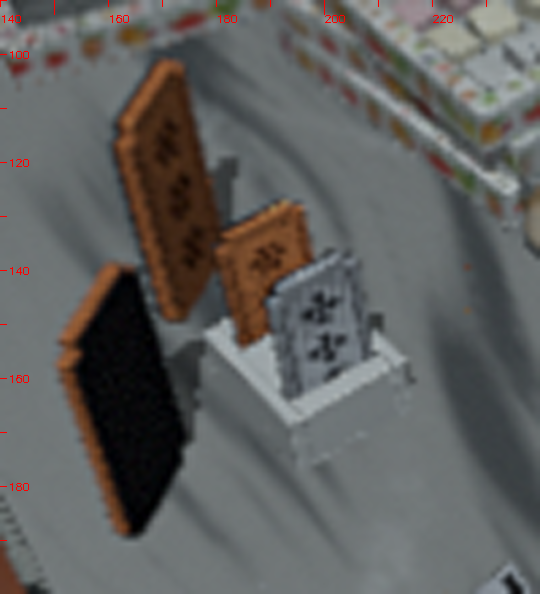

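View pics/c2.png

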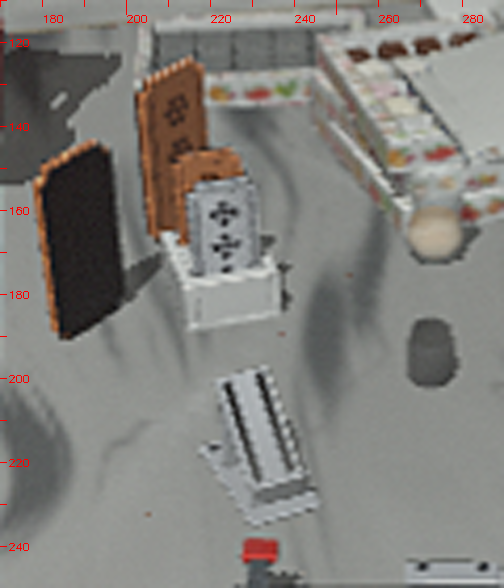

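View pics/c3.png

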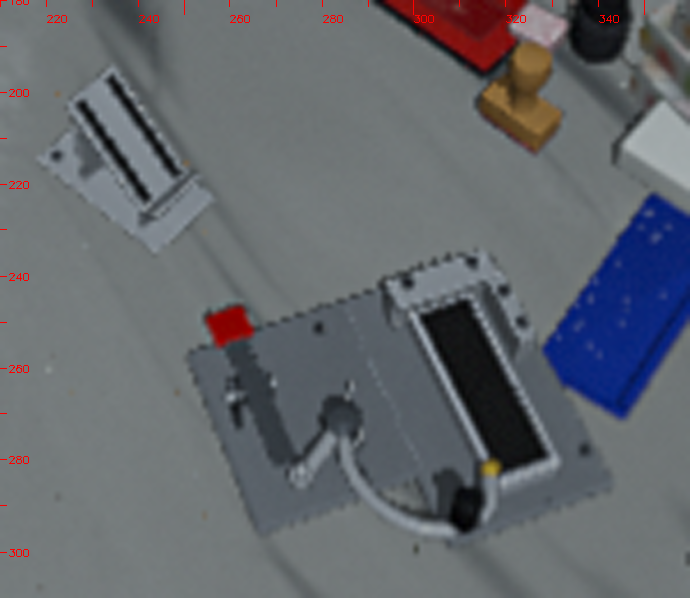

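View pics/c4.png

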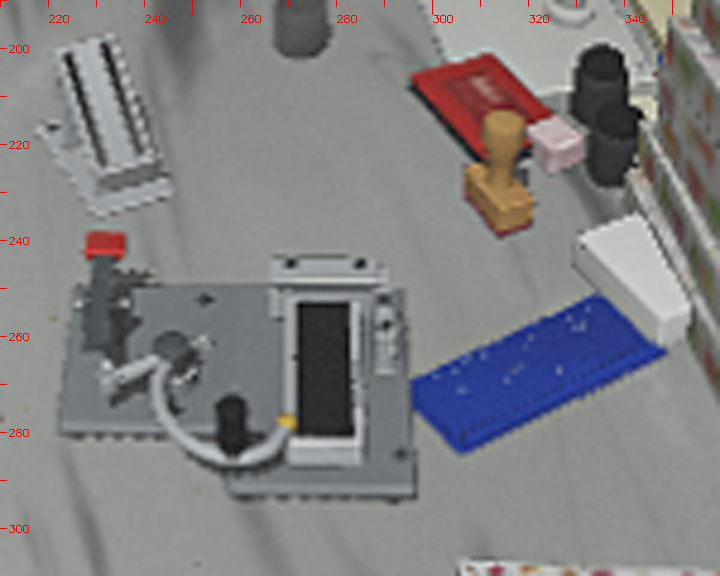

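```bash
cat > fit.py <<'E'
from h import *
import pickle
from scipy.optimize import least_squares
def fit(obs,x0,z0=0):
    def W(p,X):
        c,s=np.cos(p[2]),np.sin(p[2]);X=np.array(X)
        return np.array([p[0]+c*X[0]-s*X[1],p[1]+s*X[0]+c*X[1],X[2]])
    f=lambda p:np.concatenate([proj(im,W(p,np.array(X)/1000))[0]-uv for im,uv,X in obs])
    r=least_squares(f,x0); return r.x,f(r.x).reshape(-1,2)
E
python3 - <<'E'
from fit import *
S,D=pickle.load(open("im0.pkl","rb"))
sc=lambda x,y:(210+x/4.6,180+y/4.6); sd=lambda x,y:(210+x/4.8,190+y/4.8)
c1=lambda x,y:(140+x/5.4,90+y/5.4); c2=lambda x,y:(170+x/4.2,110+y/4.2)
for z in(0,.05): print("bed region",onz(S,sc(485,380),z),onz(D,sd(325,370),z))
bed=[(S,sc(497,479),(-22,-63,34)),(S,sc(559,462),(22,-63,34)),(D,sd(288,438),(-22,-63,34)),(D,sd(361,437),(22,-63,34)),
 (S,sc(342,405),(-92,5,50)),(D,sd(172,343),(-92,5,50)),(D,sd(271,280),(-34,58,53)),(D,sd(383,285),(34,58,53)),(D,sd(361,303),(22,58,34)),(S,sc(472,296),(22,58,34))]
p,r=fit(bed,[.55,.1,0]);print("bed",p,"\n",r.round(1))
rack=[(S,c1(207,337),(-45,54,48)),(S,c1(293,422),(-45,-54,48)),(S,c1(408,362),(45,-54,48)),(D,c2(187,290),(-45,-54,48)),(D,c2(280,270),(45,-54,48))]
p,r=fit(rack,[.3,.6,0]);print("rack",p,"\n",r.round(1))
ea=[(S,sc(70,103),(-22,65,89)),(S,sc(110,67),(22,65,89)),(S,sc(145,212),(-22,-10,34)),(S,sc(190,172),(22,-10,34)),
 (D,sd(57,50),(-22,65,89)),(D,sd(112,38),(22,65,89)),(D,sd(100,182),(-22,-10,34)),(D,sd(160,160),(22,-10,34))]
p,r=fit(ea,[.3,.4,0]);print("easelfoot",p,"\n",r.round(1))
print("red",tri(S,sc(230,320),D,sd(106,238)),"knob",tri(S,sc(468,492),D,sd(231,404)))
print("jar",tri(S,(262,165),D,(272,187)),"stamp",onz(S,sc(520,135),0),onz(D,sd(500,225),0))
E
```

```text
bed region [ 0.63493795 -0.21059623  0.        ] [ 0.62881926 -0.18995108  0.        ]
bed region [ 0.61489007 -0.22790293  0.05      ] [ 0.61708779 -0.24096283  0.05      ]
bed [ 0.62085894 -0.22174347 -0.21101076] 
 [[-0.5  0.5]
 [ 0.5 -0.9]
 [-0.5  0.7]
 [ 0.2  1.3]
 [ 0.3  0.5]
 [-0.  -1. ]
 [-0.2 -0.3]
 [-0.7 -0.9]
 [-0.3  0. ]
 [ 1.1 -0.9]]
rack [0.51484272 0.33193307 0.15252137] 
 [[-0.6 -0.8]
 [ 0.4  0.7]
 [ 0.4 -0.8]
 [-0.5  0.1]
 [ 0.1  0.8]]
easelfoot [0.5252704  0.00655801 0.26224731] 
 [[-0.7 -0. ]
 [ 1.1 -0.6]
 [ 1.4  0.5]
 [ 1.6  0.4]
 [-1.   0.2]
 [-0.3 -0.5]
 [-0.9 -1.8]
 [-1.1 -0.7]]
red [ 0.50115495 -0.11928088  0.06788969] knob [ 0.55277638 -0.28916581  0.08030054]
jar [0.67835724 0.15536311 0.06100507] stamp [ 0.77145881 -0.06996575  0.        ] [ 7.76124092e-01 -7.24253838e-02  1.11022302e-16]
```

```bash
cat >> h.py <<'E'
def az(st):
    from scipy.spatial.transform import Rotation as Ro
    R=Ro.from_quat(st["tool_rot"]).as_matrix(); return np.arctan2(R[1,0],R[0,0])
def go(target,st=None,a=None):
    "shift in tool mm to reach world target"
    st=st or arm.read_state(); a=az(st) if a is None else a
    d=(np.array(target)-st["tool_pos"])*1000
    x=np.array([np.cos(a),np.sin(a),0]);y=np.array([np.sin(a),-np.cos(a),0])
    return np.array([d@x,d@y,-d[2]]).round(1)
E
python3 - <<'E'
from h import *
import pickle
S,D=pickle.load(open("im0.pkl","rb"))
c1=lambda x,y:(140+x/5.4,90+y/5.4); c2=lambda x,y:(170+x/4.2,110+y/4.2)
print("bigA",tri(S,c1(180,60),D,c2(192,58)),tri(S,c1(120,120),D,c2(140,92)))
print("bigB",tri(S,c1(115,265),D,c2(98,142)),tri(S,c1(65,345),D,c2(38,178)))
W=imaging.get_image("wrist");st=arm.read_state()
from scipy.spatial.transform import Rotation as Ro
R=Ro.from_quat(st["tool_rot"]).as_matrix(); c=-W["R"].T@W["t"]
print("cam in tool",R.T@(c-st["tool_pos"]), az(st))
print("turn",az(st)-0.09)
print(go([.45,.3,.34]), go([.56,-.29,.34]))
E
```

```text
bigA [0.51229743 0.46979855 0.18762972] [0.46236689 0.46913236 0.15879555]
bigB [0.41267785 0.33461284 0.17228754] [0.36112596 0.29337756 0.16519142]
cam in tool [-0.00084604 -0.0753153  -0.1320049 ] 1.252965622781763
turn 1.1629656227817629
[-199.3  333.7  -97.9] [-725.4  622.6  -97.9]
```

Request:
{"fn": "play_rows", "kwargs": {
  "targets": [
    [[0,0,-49,0,1],[0,0,-49,0,1],[-33,44,0,0,0.5],[-33,44,0,0,0.5],[-33,44,0,0,0.5],[-33,44,0,0,0.5],[-33,44,0,0,0.5],[-33,44,0,0,0.5]]
  ],
  "newtons": 40
}}

```text
time: 1.1
tool_pos: [0.3677, 0.346, 0.3404]
tool_rot: [0.81, 0.586, 0.0, 0.0]
force: [1.2, 1.2, 0.1]
opening: 0.0641
```

Request:
{"fn": "play_rows", "kwargs": {
  "targets": [
    [[0,0,0,0.145,0.2],[0,0,0,0.145,0],[0,0,0,0.145,0],[0,0,0,0.145,0],[0,0,0,0.145,0],[0,0,0,0.145,0],[0,0,0,0.145,0],[0,0,0,0.145,0]]
  ]
}}

```text
time: 1.9
tool_pos: [0.367, 0.3477, 0.3403]
tool_rot: [0.999, 0.043, -0.0, 0.0]
force: [-0.2, 0.0, -0.6]
opening: 0.042
```

Run:
```python
from h import *
s=arm.read_state();print(s["tool_pos"],az(s),s["opening"],s["force"],go([.555,-.29,.3]))
crop("wrist",0,0,512,384,1.5,"w1.png")
```

```text
[0.36696155 0.34767566 0.34026477] 0.08700958309455532 0.04203823611826297 [-0.19485611  0.01264795 -0.60619716] [131.9 651.6  40.3]
```

View pics/w1.png

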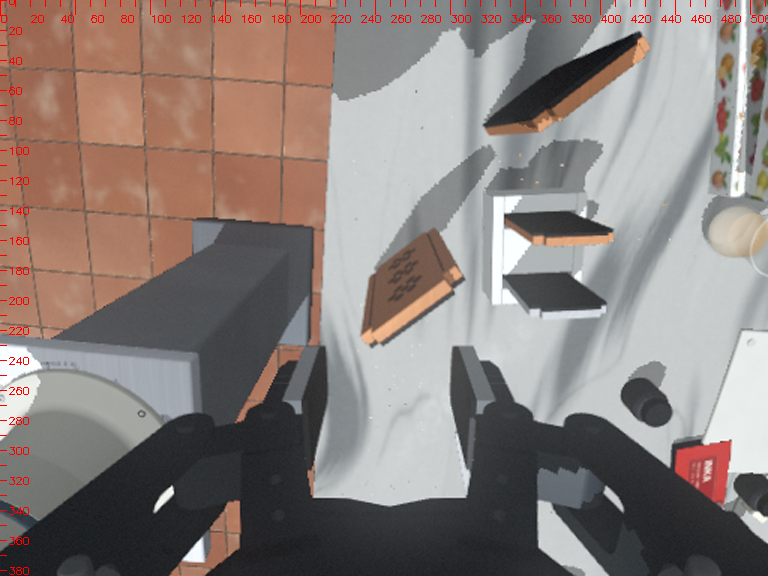

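Run:
```python
from h import *
import pickle
W=crop("wrist",315,115,420,225,5.4,"w2.png");pickle.dump(W,open("w2.pkl","wb"))
```

```text
(no output)
```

View pics/w2.png

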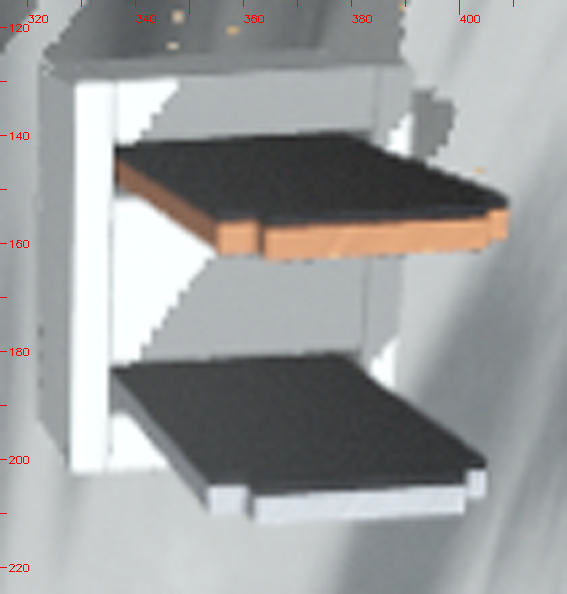

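Run:
```python
from fit import *
W=pickle.load(open("w2.pkl","rb")); S,D=pickle.load(open("im0.pkl","rb"))
w=lambda x,y:(315+x/5.4,115+y/5.4);c1=lambda x,y:(140+x/5.4,90+y/5.4); c2=lambda x,y:(170+x/4.2,110+y/4.2)
cu=[(W,w(262,228),(-24,5,138)),(W,w(487,216),(24,5,138)),(W,w(264,260),(-24,-5,138)),(W,w(487,249),(24,-5,138)),(W,w(216,254),(-32,-5,130)),(W,w(508,236),(32,-5,130))]
p,r=fit(cu,[.51,.36,.15]);print("cu W only",p,r.round(1).tolist())
st=[(W,w(250,522),(-24,-5,138)),(W,w(464,510),(24,-5,138)),(W,w(210,513),(-32,-5,130)),(W,w(487,495),(32,-5,130)),(W,w(250,493),(-24,5,138)),(W,w(464,483),(24,5,138))]
p2,r=fit(st,[.51,.3,.15]);print("st",p2,r.round(1).tolist())
rk=[(W,w(75,80),(-45,54,48)),(W,w(70,470),(-45,-54,48)),(S,c1(207,337),(-45,54,48)),(S,c1(293,422),(-45,-54,48)),(S,c1(408,362),(45,-54,48)),(D,c2(187,290),(-45,-54,48)),(D,c2(280,270),(45,-54,48))]
p3,r=fit(rk,[.51,.33,.15]);print("rk",p3,r.round(1).tolist())
```

```text
cu W only [0.50895357 0.3649139  0.14207283] [[0.6, -1.7], [0.5, -1.9], [-0.1, 1.0], [-0.2, 0.6], [-0.3, 1.0], [-0.5, 1.1]]
st [0.51700194 0.30585943 0.13832085] [[0.3, 1.1], [-0.0, 0.8], [-0.9, 0.7], [-0.8, 0.8], [0.7, -1.4], [0.7, -2.0]]
rk [0.51422389 0.33561401 0.13344669] [[0.3, 0.3], [0.5, 0.9], [-1.1, -1.6], [-0.6, 0.0], [-0.3, -1.1], [-1.1, -0.4], [-0.4, 0.5]]
```

Request:
{"fn": "play_rows", "kwargs": {
  "targets": [
    [[11,49,0,0,0],[11,49,0,0,0],[11,49,0,0,0],[11,49,0,0,0],[11,49,0,0,0],[11,49,0,0,0],[11,49,0,0,0],[11,49,0,0,0]]
  ]
}}

```text
time: 2.8
tool_pos: [0.4907, -0.0349, 0.3405]
tool_rot: [0.999, 0.049, 0.0, 0.0]
force: [0.9, 1.1, 0.3]
opening: 0.0429
```

Run:
```python
from h import *
import pickle
s=arm.read_state();print(s["tool_pos"],az(s),s["opening"],s["force"],go([.555,-.29,.3]))
W=crop("wrist",0,0,512,384,1.5,"w3.png");pickle.dump(W,open("w3.pkl","wb"))
```

```text
[ 0.49071931 -0.03489501  0.34048219] 0.09819095978649679 0.042935483146343975 [0.85605987 1.13218994 0.34133851] [ 39.  260.2  40.5]
```

View pics/w3.png

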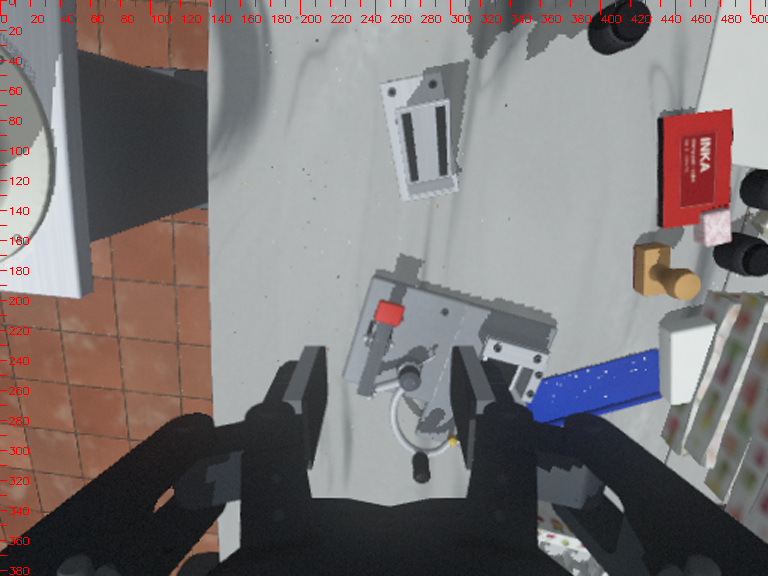

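Run:
```python
from h import *
import pickle
W=pickle.load(open("w3.pkl","rb"))
crop("wrist",245,35,320,145,5.4,"w4.png",W)
crop("wrist",220,175,380,325,4,"w5.png",W)
```

```text
(no output)
```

View pics/w4.png

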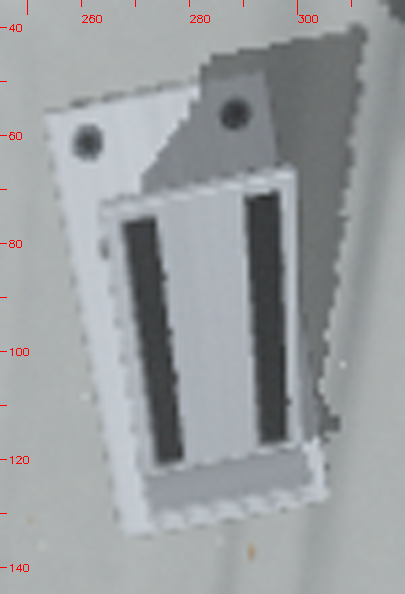

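View pics/w5.png

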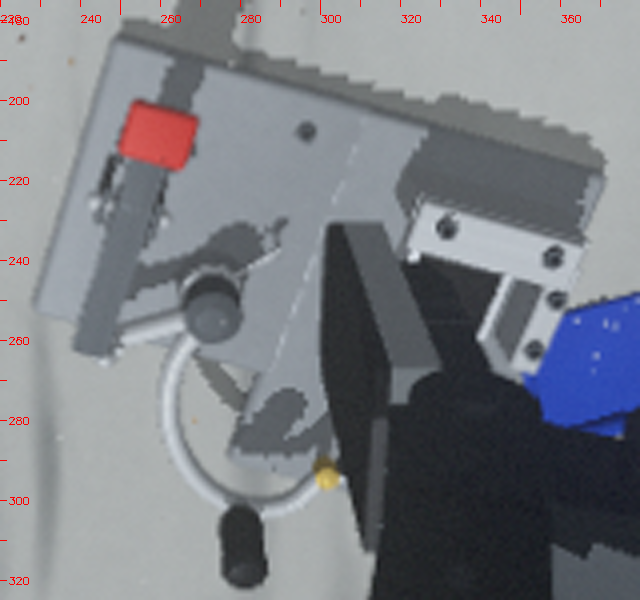

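Run:
```python
from fit import *
W=pickle.load(open("w3.pkl","rb")); S,D=pickle.load(open("im0.pkl","rb"))
a=lambda x,y:(245+x/5.4,35+y/5.4);b=lambda x,y:(220+x/4,175+y/4)
ea=[(W,a(103,207),(-22,65,89)),(W,a(293,171),(22,65,89)),(W,a(152,470),(-22,0,24)),(W,a(304,443),(22,0,24))]
print("easel",*fit(ea,[.52,0,.26]))
print("red",onz(W,b(158,137),.064),"piv",onz(W,b(212,313),.05),"knob",onz(W,b(245,570),.084))
for q in [(425,197),(582,245),(408,255)]: print("lip",onz(W,b(*q),.053))
p=(.6209,-.2217,-.211)
for q in [(-34,58,53),(34,58,53),(-92,5,45)]:
    c,s=np.cos(p[2]),np.sin(p[2]);X=[p[0]+(c*q[0]-s*q[1])/1e3,p[1]+(s*q[0]+c*q[1])/1e3,q[2]/1e3]
    print(X,(proj(W,X)[0]-[220,175])*4)
```

```text
easel [0.5273275  0.00924301 0.30442363] [[-0.18160813  0.4793755 ]
 [ 0.73771787 -0.59960404]
 [-1.10388534  0.69603815]
 [ 0.43126169 -0.50292981]]
red [ 0.49976635 -0.11803759  0.064     ] piv [ 0.52877069 -0.19503017  0.05      ] knob [ 0.55097292 -0.2885456   0.084     ]
lip [ 0.60322436 -0.13672161  0.053     ]
lip [ 0.66751835 -0.15101908  0.053     ]
lip [ 0.60074105 -0.16135505  0.053     ]
[np.float64(0.5998014470906535), np.float64(-0.1578654398845617), 0.053] [407.07415687 246.61916425]
[np.float64(0.6662933407680203), np.float64(-0.17210721207757737), 0.053] [567.82206677 293.36572767]
[np.float64(0.5319875682742256), np.float64(-0.19754261014493715), 0.045] [218.75097834 312.9992071 ]
```

Run:
```python
from h import *
print(go([.552,-.289,.2]),go([.552,-.289,.07]))
```

```text
[ 35.2 252.5 140.3] [ 35.2 252.5 270.3]
```

Request:
{"fn": "play_rows", "kwargs": {
  "targets": [
    [[7,42,20,0,0],[7,42,20,0,0],[7,42,20,0,0],[7,42,20,0,0],[7,42,30,0,0],[0,42,30,0,0],[0,0,0,0,0]]
  ]
}}

```text
time: 3.55
tool_pos: [0.547, -0.281, 0.1982]
tool_rot: [0.999, 0.047, -0.002, -0.001]
force: [-0.6, 1.0, -0.8]
opening: 0.0425
```

Run:
```python
from h import *
import pickle
s=arm.read_state();print(s["tool_pos"],az(s),s["opening"],s["force"],go([.552,-.289,.07]))
W=crop("wrist",100,150,420,384,2.5,"w6.png");pickle.dump(W,open("w6.pkl","wb"))
D=crop("side",200,190,320,310,4.8,"d6.png")
S=crop("scene",220,200,350,310,4.6,"s6.png")
```

```text
[ 0.54697327 -0.28098759  0.19821565] 0.09477836750584641 0.04252738999377354 [-0.56338221  0.98779289 -0.82623733] [  4.2   8.5 128.2]
```

View pics/w6.png

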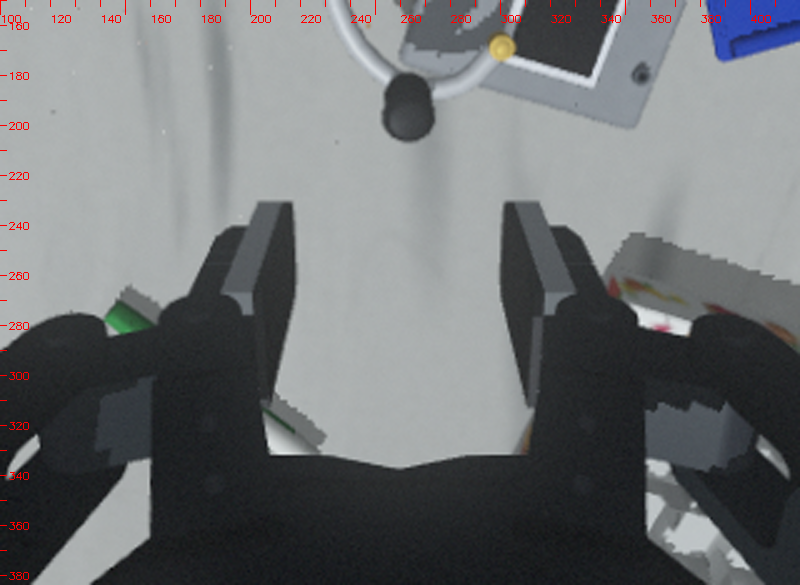

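View pics/d6.png

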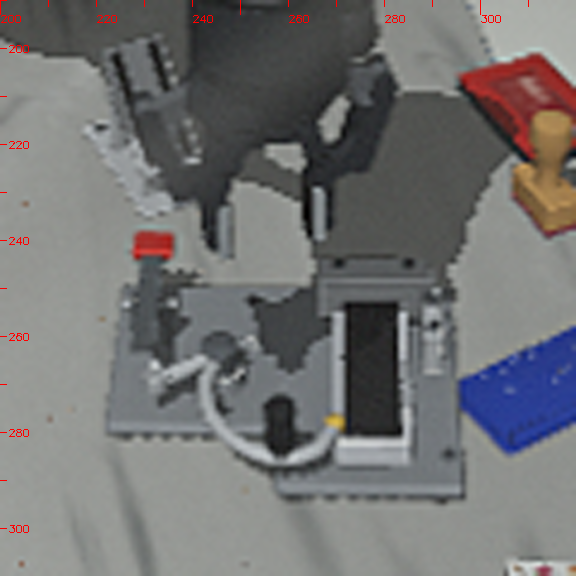

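Run:
```python
from h import *
import pickle
W=pickle.load(open("w6.pkl","rb"))
k=onz(W,(100+408/2.5,150+117/2.5),.084);print(k,go([k[0],k[1],.07]))
for q in((262,0),):pass
print(onz(W,(100+500/2.5,150+48/2.5),.045))
```

```text
[ 0.55069954 -0.28986138  0.084     ] [  1.3  12.8 132.4]
[ 0.58513678 -0.27144432  0.045     ]
```

Request:
{"fn": "play_rows", "kwargs": {
  "targets": [
    [[1,13,33,0,0],[0,0,40,0,0],[0,0,40,0,0],[0,0,18,0,0],[0,0,0,0,-1],[0,0,0,0,-1],[0,0,0,0,-1],[0,0,0,0,-1]]
  ],
  "newtons": 40
}}

```text
time: 4.5
tool_pos: [0.5508, -0.2897, 0.0727]
tool_rot: [0.999, 0.047, 0.001, 0.0]
force: [1.1, 7.8, -3.3]
opening: 0.0166
```

Run:
```python
from h import *
s=arm.read_state();a=az(s);print(s["tool_pos"],a,s["opening"],s["force"])
# arc about pivot
P=np.array([.530,-.1965]); r=s["tool_pos"][:2]-P; print(np.hypot(*r),np.arctan2(r[1],r[0]))
x=np.array([np.cos(a),np.sin(a)]);y=np.array([np.sin(a),-np.cos(a)])
prev=s["tool_pos"][:2]
for th in np.arange(.1,.75,.1).tolist()+[.72]:
    c,q=np.cos(-th),np.sin(-th); n=P+np.array([c*r[0]-q*r[1],q*r[0]+c*r[1]]); d=(n-prev)*1e3;print(th,(d@x).round(1),(d@y).round(1));prev=n
```

```text
[ 0.55079945 -0.28971679  0.07266   ] 0.09371854522506548 0.016643583740104634 [ 1.07733847  7.83499616 -3.32564879]
0.09550909805670844 -1.351262573233091
0.1 -9.5 0.7
0.2 -9.5 -0.2
0.30000000000000004 -9.5 -1.2
0.4 -9.3 -2.1
0.5 -9.0 -3.0
0.6 -8.7 -3.9
0.7000000000000001 -8.3 -4.8
0.72 -1.6 -1.1
```

Request:
{"fn": "play_rows", "kwargs": {
  "targets": [
    [[-9.5,0.7,0,0,-1],[-9.5,0,0,0,-1],[-9.5,-1,0,0,-1],[-9.5,-2,0,0,-1],[-9,-3,0,0,-1],[-9,-4,0,0,-1],[-4,-2,0,0,-1],[-4,-2.5,0,0,-1]]
  ]
}}

```text
time: 5.3
tool_pos: [0.488, -0.2847, 0.0735]
tool_rot: [0.999, 0.046, 0.003, 0.003]
force: [7.7, -9.7, -3.8]
opening: 0.0165
```

Run:
```python
from h import *
s=arm.read_state();print(s["tool_pos"],az(s),s["opening"],s["force"])
P=np.array([.530,-.1965]); r=s["tool_pos"][:2]-P; print(np.hypot(*r),-1.351-np.arctan2(r[1],r[0]))
crop("side",200,190,320,310,4.8,"d7.png")
```

```text
[ 0.48799905 -0.28469549  0.07350026] 0.09302341402910805 0.01650555810277369 [ 7.66364877 -9.69770685 -3.77148946]
0.0976858472694017 0.6642441819602065
```

View pics/d7.png

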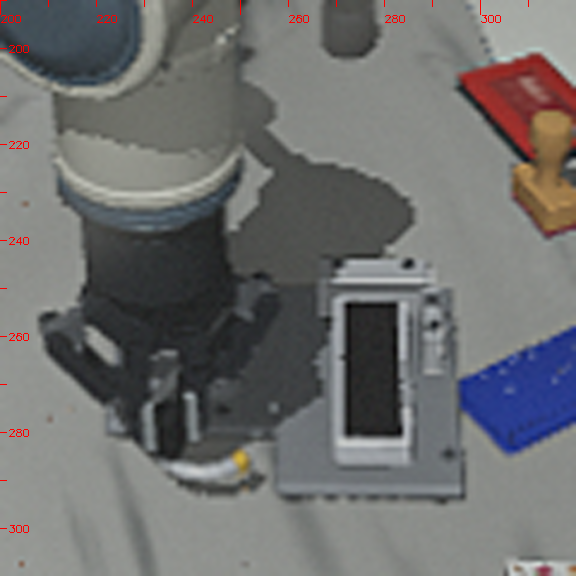

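Request:
{"fn": "play_rows", "kwargs": {
  "targets": [
    [[-3,-2,0,0,-1],[0,0,0,0,-1],[4,2.5,0,0,-1],[4,2.5,0,0,-1],[2,1,0,0,-1],[0,0,0,0,-1],[0,0,0,0,-1]]
  ]
}}

```text
time: 6.05
tool_pos: [0.4951, -0.2877, 0.0733]
tool_rot: [0.999, 0.047, 0.003, 0.002]
force: [7.3, -5.7, 1.8]
opening: 0.0166
```

Run:
```python
from h import *
s=arm.read_state();print(s["tool_pos"],az(s),s["opening"],s["force"])
P=np.array([.530,-.1965]); r=s["tool_pos"][:2]-P; print(np.hypot(*r),-1.351-np.arctan2(r[1],r[0]))
```

```text
[ 0.49510916 -0.28771477  0.07332393] 0.09315394022900383 0.016603380406168496 [ 7.29401263 -5.74639829  1.83275925]
0.09766015407001974 0.585137485223441
```

Open and lift to look.

Request:
{"fn": "play_rows", "kwargs": {
  "targets": [
    [[0,0,0,0,-0.3],[0,0,0,0,-0.1],[0,0,0,0,0],[0,0,0,0,0],[0,0,-30,0,0],[0,0,-45,0,0],[0,0,-45,0,0],[0,-20,-45,0,0]]
  ]
}}

```text
time: 6.85
tool_pos: [0.4909, -0.2671, 0.2382]
tool_rot: [0.999, 0.046, 0.0, 0.0]
force: [0.4, 0.1, 0.7]
opening: 0.0427
```

Request:
{"fn": "play_rows", "kwargs": {
  "targets": [
    [[0,-50,-20,0,0.2],[0,-50,-20,0,0.5],[0,-50,-20,0,0.8],[0,-50,-20,0,1],[0,-50,-20,0,1],[0,-50,0,0,1],[0,-50,0,0,1],[0,-50,0,0,1]]
  ]
}}

```text
time: 7.65
tool_pos: [0.4546, 0.1164, 0.3296]
tool_rot: [0.999, 0.046, 0.0, -0.0]
force: [0.9, -0.3, -0.3]
opening: 0.0849
```

Run:
```python
from h import *
import pickle
s=arm.read_state();print(s["tool_pos"],az(s),s["opening"],s["force"])
S=crop("scene",220,200,350,310,4.6,"s8.png")
D=crop("side",200,190,320,310,4.8,"d8.png")
pickle.dump((S,D),open("im8.pkl","wb"))
```

```text
[0.45461525 0.11641473 0.32957502] 0.09279790427127074 0.08490564452234294 [ 0.91025349 -0.30182247 -0.31024949]
```

View pics/s8.png

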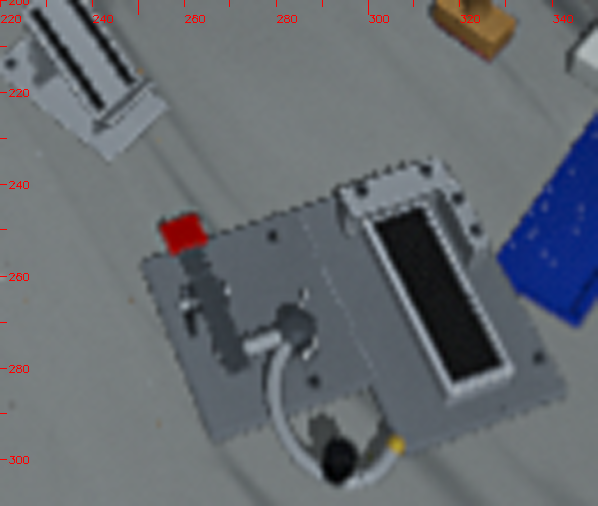

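View pics/d8.png

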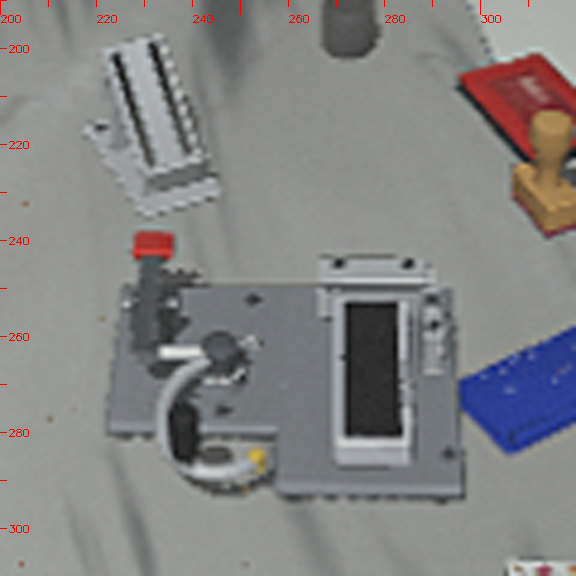

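Run:
```python
from h import *
s=arm.read_state();print(az(s)-.142,go([.5095,.365,.23],a=.142))
```

```text
-0.0432945301420877 [  89.6 -235.1   99.3]
```

Request:
{"fn": "play_rows", "kwargs": {
  "targets": [
    [[0,0,0,-0.044,1],[16,-42,16,0,1],[16,-42,16,0,1],[16,-42,16,0,1],[16,-42,16,0,1],[16,-42,16,0,1],[10,-25,16,0,1],[0,0,0,0,1]]
  ]
}}

```text
time: 8.55
tool_pos: [0.512, 0.3617, 0.2305]
tool_rot: [0.998, 0.07, -0.001, 0.001]
force: [-0.1, -1.4, -0.3]
opening: 0.0855
```

Run:
```python
from h import *
import pickle
W=crop("wrist",80,80,440,384,2.2,"w9.png");pickle.dump(W,open("w9.pkl","wb"))
s=arm.read_state();print(s["tool_pos"],az(s),go([.5095,.365,.092]))
# predicted plate top corners
p=(.5095,.365,.142);c,q=np.cos(p[2]),np.sin(p[2])
for X in [(-24,-5,138),(24,-5,138),(-24,5,138),(24,5,138),(-32,-5,130),(32,-5,130)]:
    print((( proj(W,[p[0]+(c*X[0]-q*X[1])/1e3,p[1]+(q*X[0]+c*X[1])/1e3,X[2]/1e3])[0]-[80,80])*2.2).round(0))
```

```text
[0.51203159 0.36015738 0.23170327] 0.13864137169405866 [ -1.8  -5.1 139.7]
[322. 255.]
[457. 255.]
[321. 228.]
[458. 228.]
[303. 248.]
[477. 248.]
```

View pics/w9.png

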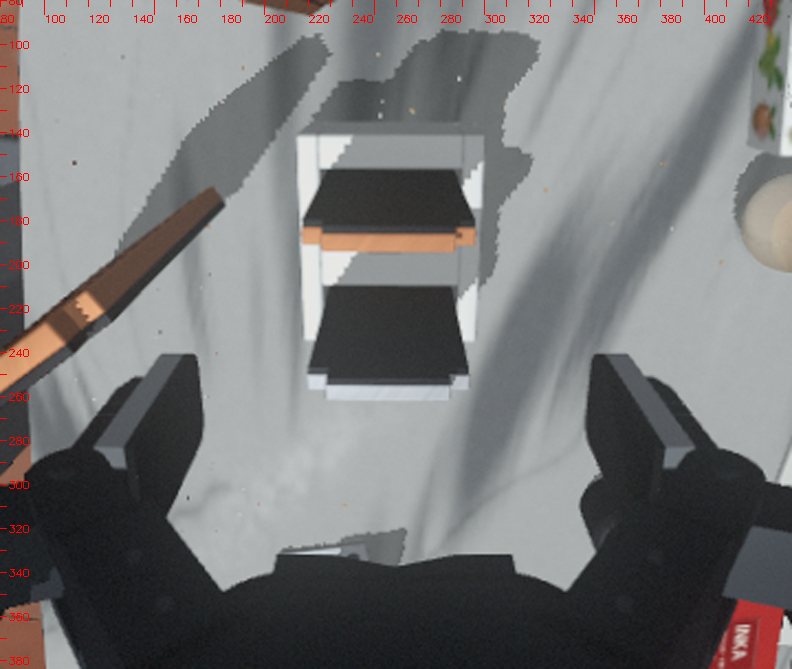

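Request:
{"fn": "play_rows", "kwargs": {
  "targets": [
    [[-1.8,-6,30,0,1],[0,0,40,0,1],[0,0,40,0,1],[0,0,29,0,1],[0,0,0,0,1],[0,0,0,0,1]]
  ]
}}

```text
time: 9.2
tool_pos: [0.5104, 0.3646, 0.0955]
tool_rot: [0.998, 0.068, 0.0, -0.0]
force: [-0.3, 0.7, 0.3]
opening: 0.0851
```

Run:
```python
from h import *
s=arm.read_state();print(s["tool_pos"],az(s),s["force"],s["opening"])
crop("scene",130,60,270,210,4,"s10.png");crop("side",160,90,290,210,4.5,"d10.png")
```

```text
[0.51039414 0.36463675 0.09548693] 0.13621466536965687 [-0.29168628  0.73882175  0.27760369] 0.08514099827661975
```

View pics/s10.png

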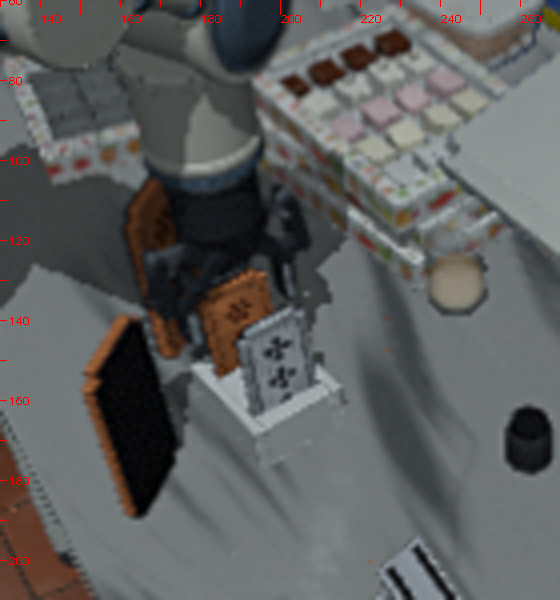

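View pics/d10.png

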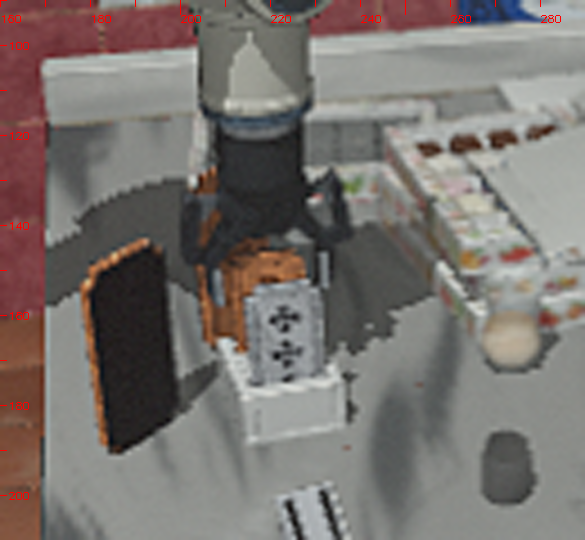

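Request:
{"fn": "play_rows", "kwargs": {
  "targets": [
    [[0,0,0,0,-0.2],[0,0,0,0,-0.5],[0,0,0,0,-1],[0,0,0,0,-1],[0,0,0,0,-1],[0,0,0,0,-1]]
  ],
  "newtons": 40
}}

```text
time: 9.9
tool_pos: [0.5103, 0.3657, 0.0959]
tool_rot: [0.998, 0.069, 0.001, -0.0]
force: [-2.9, -2.3, 11.8]
opening: 0.0636
```

Request:
{"fn": "play_rows", "kwargs": {
  "targets": [
    [[0,0,-8,0,-1],[0,0,-8,0,-1],[0,0,-10,0,-1],[0,0,-15,0,-1],[0,0,-20,0,-1],[0,0,-20,0,-1]]
  ]
}}

```text
time: 10.5
tool_pos: [0.5098, 0.3653, 0.1766]
tool_rot: [0.998, 0.068, 0.0, -0.0]
force: [0.7, 0.1, -2.0]
opening: 0.0635
```

Run:
```python
from h import *
s=arm.read_state();print(s["tool_pos"],az(s),s["force"],s["opening"])
crop("scene",130,60,270,210,4,"s11.png");crop("wrist",80,80,440,384,2.2,"w11.png")
```

```text
[0.50979118 0.36527982 0.17663056] 0.1369403485311425 [ 0.68285266  0.12496744 -1.95051824] 0.06349678621181497
```

View pics/s11.png

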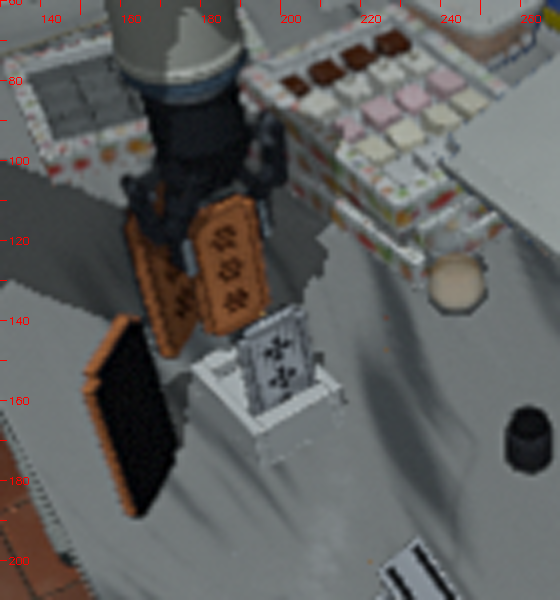

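View pics/w11.png

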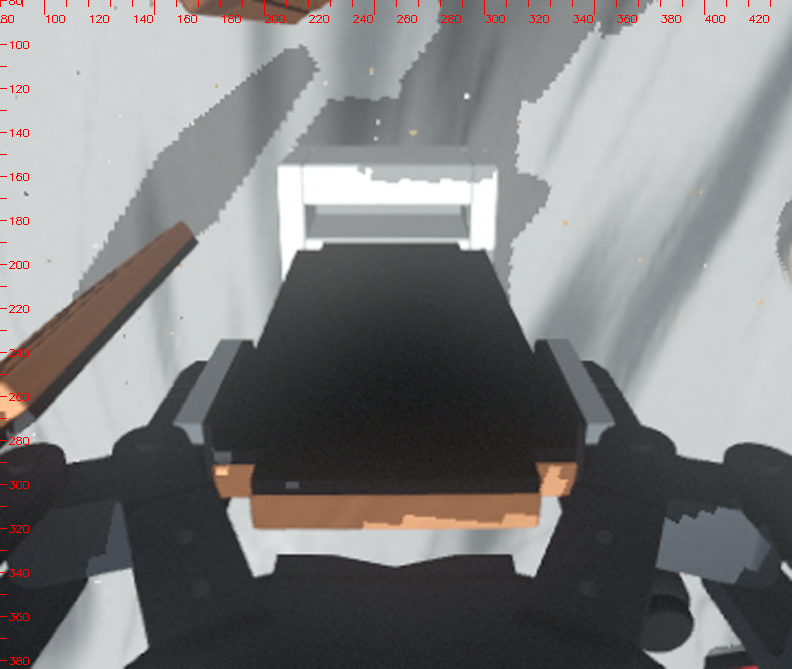

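Run:
```python
from h import *
s=arm.read_state();print(az(s)-.285,go([.5265,.008,.26]))
```

```text
-0.14797974570428796 [-33.7 356.8 -81.5]
```

Request:
{"fn": "play_rows", "kwargs": {
  "targets": [
    [[0,0,-40,0,-1],[0,0,-42,0,-1],[-3,40,0,0,-1],[-5,45,0,0,-1],[-5,45,0,0,-1],[-5,45,0,0,-1],[-5,45,0,0,-1],[-5,45,0,0,-1]]
  ]
}}

```text
time: 11.4
tool_pos: [0.5178, 0.0973, 0.2568]
tool_rot: [0.998, 0.069, -0.0, 0.0]
force: [1.1, -0.8, -2.7]
opening: 0.0637
```

Request:
{"fn": "play_rows", "kwargs": {
  "targets": [
    [[-5,45,0,0,-1],[-1,40,0,0,-1],[0,7,0,0,-1],[0,0,25,-0.074,-1],[0,0,25,-0.074,-1],[0,0,20,0,-1],[0,0,0,0,-1],[0,0,0,0,-1]]
  ]
}}

```text
time: 12.2
tool_pos: [0.5248, 0.0073, 0.1874]
tool_rot: [0.99, 0.142, -0.0, -0.0]
force: [0.5, -0.2, -2.7]
opening: 0.0636
```

Run:
```python
from h import *
import pickle
s=arm.read_state();print(s["tool_pos"],az(s),s["force"],s["opening"],go([.5265,.008,.17]))
S=crop("scene",190,130,300,250,4.8,"s12.png");D=crop("side",180,150,290,260,5,"d12.png");pickle.dump((S,D),open("im12.pkl","wb"))
```

```text
[0.52483278 0.00732097 0.18738036] 0.28491916435893927 [ 0.50136118 -0.24516197 -2.74729038] 0.06357221811727942 [ 1.8 -0.2 17.4]
```

View pics/s12.png

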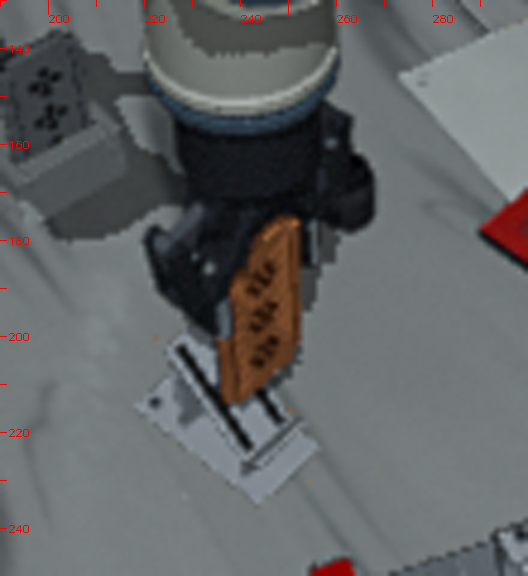

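View pics/d12.png

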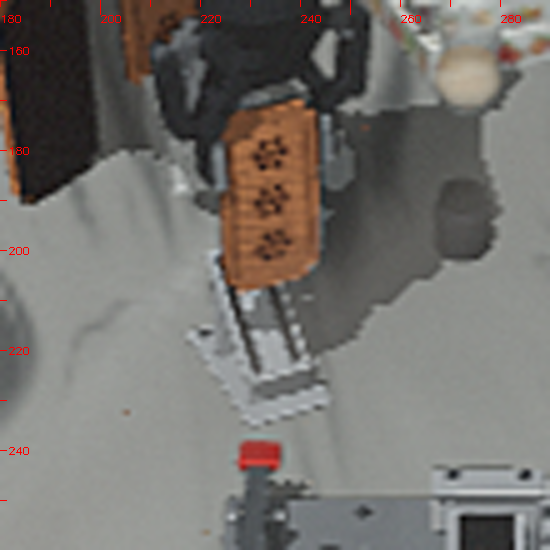

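Run:
```python
from h import *
import pickle
S,D=pickle.load(open("im12.pkl","rb"))
s=lambda x,y:(190+x/4.8,130+y/4.8);d=lambda x,y:(180+x/5,150+y/5)
b=tri(S,s(268,386),D,d(273,284)); t=tri(S,s(283,217),D,d(273,105))
print("bot",b,"top",t,np.linalg.norm(t-b))
R=lambda X:np.array([np.cos(.285)*X[0]+np.sin(.285)*X[1],-np.sin(.285)*X[0]+np.cos(.285)*X[1],X[2]])
F=np.array([.5265,.008,0])
print(R(b-F),R(t-F),R(np.array([.5248,.0073,.1874])-F))
```

```text
bot [ 0.52374564 -0.00562862  0.1059623 ] top [ 5.36759490e-01 -1.62985122e-06  2.39455286e-01] 0.13424380954184276
[-0.00647504 -0.01230446  0.1059623 ] [ 0.00759592 -0.01056339  0.23945529] [-0.00182824 -0.0001938   0.1874    ]
```

Request:
{"fn": "play_rows", "kwargs": {
  "targets": [
    [[1.8,-3,15,0,-1],[0,0,20,0,-1],[0,0,15,0,-1],[0,0,10,0,-1],[0,0,0,0,-1]]
  ],
  "newtons": 25
}}

```text
time: 12.8
tool_pos: [0.5257, 0.0105, 0.127]
tool_rot: [0.99, 0.142, -0.0, -0.0]
force: [0.5, 0.3, -1.6]
opening: 0.0634
```

Run:
```python
from h import *
import pickle
s=arm.read_state();print(s["tool_pos"],az(s),s["force"],s["opening"],go([.5265,.008,.127]))
S=crop("scene",190,130,300,250,4.8,"s13.png");D=crop("side",180,150,290,260,5,"d13.png")
```

```text
[0.52567997 0.01050392 0.12695274] 0.2850026839538107 [ 0.45513545  0.31032582 -1.63371839] 0.06342128470882948 [ 0.1  2.6 -0. ]
```

View pics/s13.png

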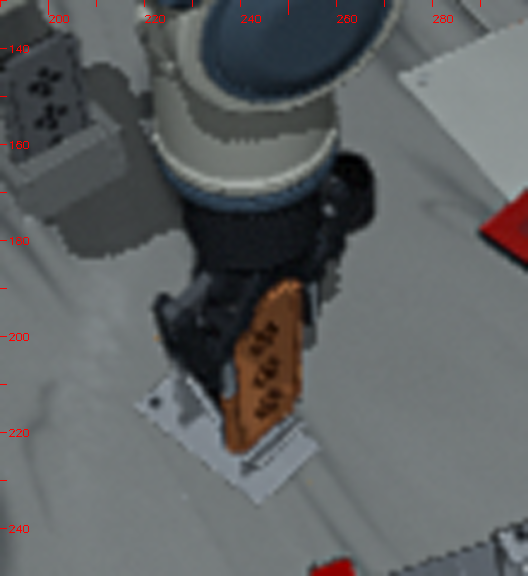

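View pics/d13.png

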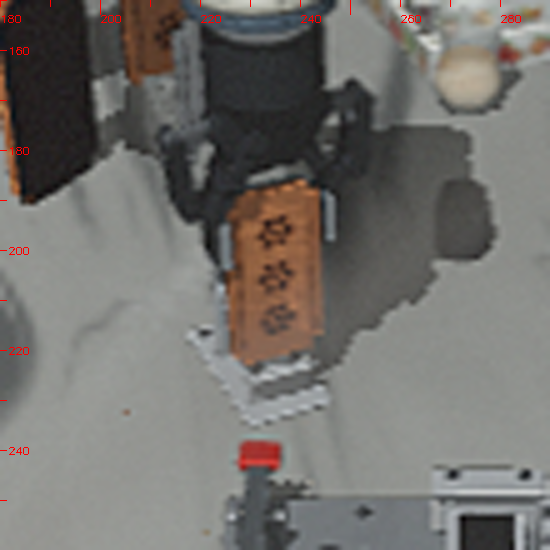

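Request:
{"fn": "play_rows", "kwargs": {
  "targets": [
    [[0,0,3,0,-1],[0,0,0,0,-1]]
  ]
}}

```text
time: 13.1
tool_pos: [0.526, 0.0104, 0.1246]
tool_rot: [0.99, 0.142, 0.0, 0.0]
force: [0.9, 0.3, -2.6]
opening: 0.0633
```

Request:
{"fn": "play_rows", "kwargs": {
  "targets": [
    [[0,0,3,0,-1],[0,0,0,0,-1]]
  ]
}}

```text
time: 13.3
tool_pos: [0.5257, 0.0104, 0.1211]
tool_rot: [0.99, 0.142, -0.0, -0.0]
force: [-0.2, 0.0, -3.1]
opening: 0.0636
```

Request:
{"fn": "play_rows", "kwargs": {
  "targets": [
    [[0,0,3,0,-1],[0,0,0,0,-1]]
  ]
}}

```text
time: 13.5
tool_pos: [0.5261, 0.0102, 0.1182]
tool_rot: [0.99, 0.142, 0.0, 0.0]
force: [1.2, -1.9, -1.1]
opening: 0.0636
```

Request:
{"fn": "play_rows", "kwargs": {
  "targets": [
    [[0,0,3,0,-1],[0,0,0,0,-1]]
  ]
}}

```text
time: 13.7
tool_pos: [0.5265, 0.01, 0.116]
tool_rot: [0.99, 0.142, 0.001, 0.001]
force: [-1.6, -4.2, 13.6]
opening: 0.0632
```

Run:
```python
import numpy as np
s=np.array([1,1])/2**.5;n=np.array([-1,1])/2**.5
L=98;p=None
for phi in range(0,46,5):
    t=np.radians(45-phi);g=(5*np.sin(t)+L*np.cos(t))*s+(5*np.cos(t)+L*np.sin(t))*n
    if p is not None: d=g-p;print(phi,"tool y,z",(-d[0]).round(1),(-d[1]).round(1))
    p=g
```

```text
5 tool y,z -8.1 0.4
10 tool y,z -8.0 1.2
15 tool y,z -7.9 1.9
20 tool y,z -7.7 2.7
25 tool y,z -7.5 3.4
30 tool y,z -7.2 4.1
35 tool y,z -6.8 4.8
40 tool y,z -6.4 5.5
45 tool y,z -6.0 6.1
```

Request:
{"fn": "play_rows", "kwargs": {
  "targets": [
    [[0,-4,-0.5,0,-1],[0,-4,0,0,-1],[0,-4,0.5,0,-1],[0,-4,0.5,0,-1],[0,-4,1,0,-1],[0,-4,1,0,-1]]
  ],
  "newtons": 20
}}

```text
time: 14.3
tool_pos: [0.5193, 0.0333, 0.1132]
tool_rot: [0.99, 0.142, 0.0, 0.0]
force: [-1.4, -3.6, 8.0]
opening: 0.0634
```

Run:
```python
from h import *
s=arm.read_state();print(s["tool_pos"],az(s),s["force"],s["opening"])
S=crop("scene",190,130,300,250,4.8,"s14.png");D=crop("side",180,150,290,260,5,"d14.png")
```

```text
[0.51932903 0.03326917 0.11317253] 0.285187671647959 [-1.40277229 -3.61900298  8.01839416] 0.06338933675583842
```

View pics/s14.png

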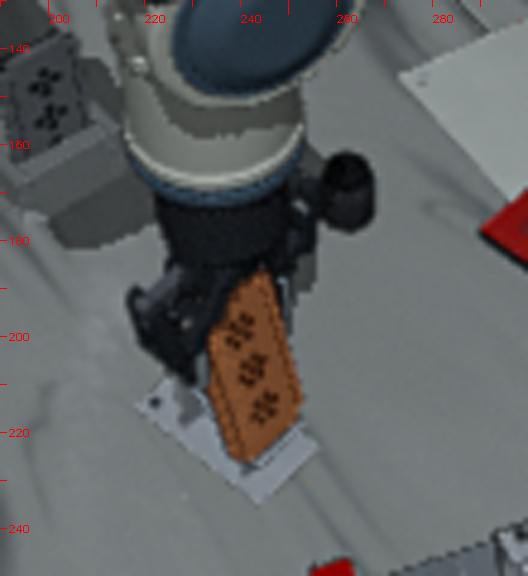

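View pics/d14.png

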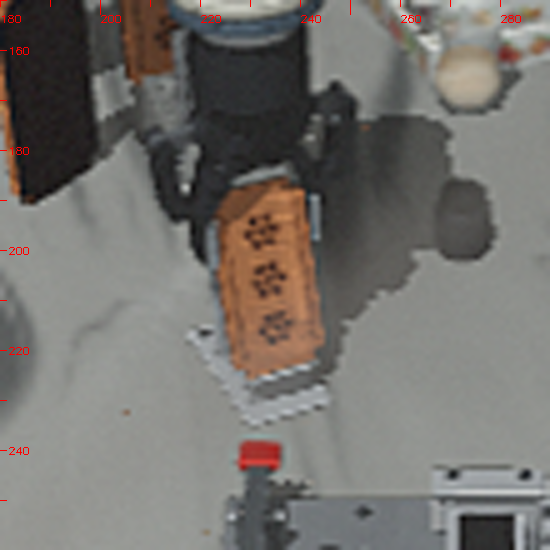

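Request:
{"fn": "play_rows", "kwargs": {
  "targets": [
    [[0,-5,1.5,0,-1],[0,-5,2,0,-1],[0,-5,2.3,0,-1],[0,-5,2.8,0,-1],[0,-5,3.2,0,-1],[0,-5,3.6,0,-1],[0,-5,4,0,-1],[0,-5,5,0,-1]]
  ]
}}

```text
time: 15.2
tool_pos: [0.5084, 0.072, 0.0887]
tool_rot: [0.99, 0.142, 0.001, 0.0]
force: [-0.5, 0.6, 7.3]
opening: 0.0632
```

Run:
```python
from h import *
s=arm.read_state();print(s["tool_pos"],az(s),s["force"],s["opening"])
S=crop("scene",190,130,300,250,4.8,"s15.png");D=crop("side",180,150,290,260,5,"d15.png")
```

```text
[0.5083782  0.07198312 0.08867864] 0.2851404267789264 [-0.53018708  0.57622835  7.34546861] 0.0632318054774338
```

View pics/s15.png

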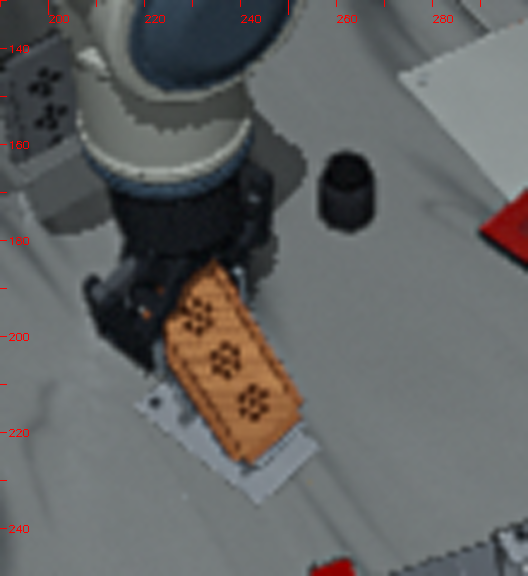

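View pics/d15.png

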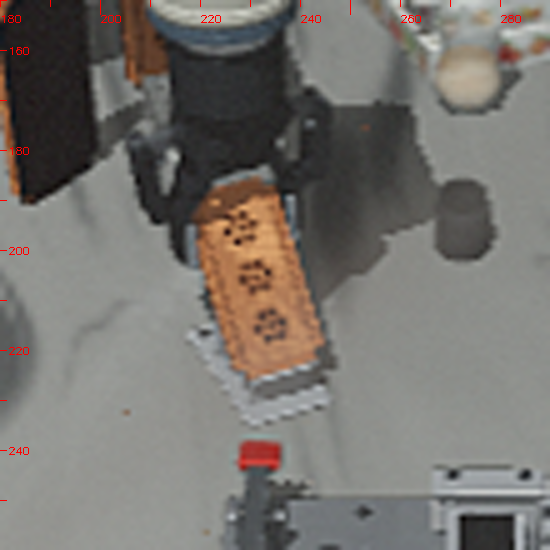

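Run:
```python
from fit import *
S,D=pickle.load(open("im8.pkl","rb"))
crop("scene",280,225,350,295,8,"s8b.png",S);crop("side",255,235,305,300,9,"d8b.png",D)
b=(.6209,-.2217,-.211)
for n,X in(("nose",tri(S,(220+396/4.6,200+445/4.6),D,(200+257/4.8,190+458/4.8))),("knob",tri(S,(220+339/4.6,200+455/4.6),D,(200+184/4.8,190+410/4.8)))):
    d=X[:2]-b[:2];c,s=np.cos(b[2]),np.sin(b[2]);print(n,X,c*d[0]+s*d[1],-s*d[0]+c*d[1])
```

```text
nose [ 0.53819212 -0.29195992  0.04189817] -0.06615849550689037 -0.08602385301694875
knob [ 0.49642782 -0.29166388  0.08579998] -0.10705854706165657 -0.09448139820173816
```

View pics/s8b.png

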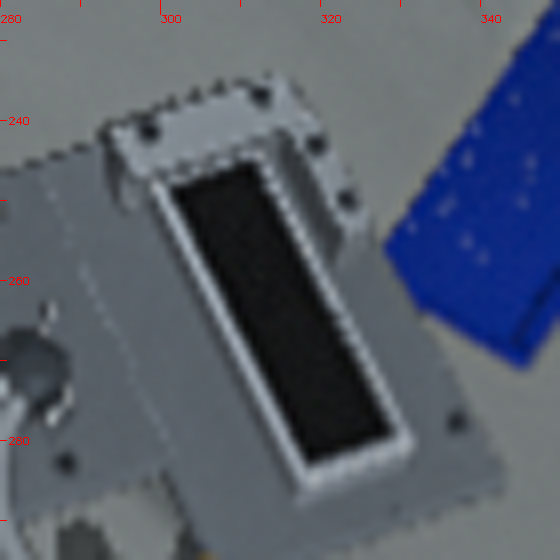

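View pics/d8b.png

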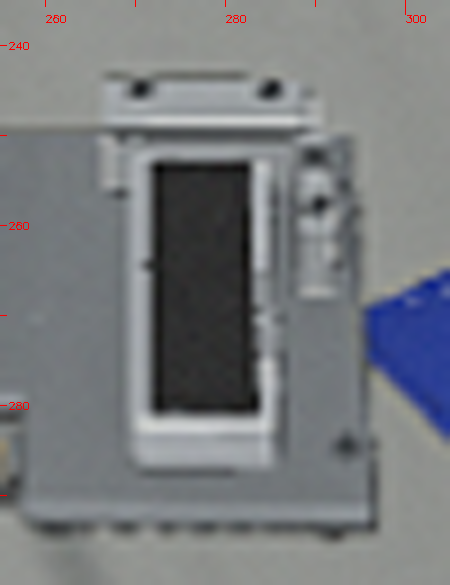

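Request:
{"fn": "play_rows", "kwargs": {
  "targets": [
    [[0,0,0,0,-1],[0,0,0,0,-1],[0,0,-10,0,-1],[0,0,-20,0,-1],[0,0,-30,0,-1],[0,0,-40,0,-1],[0,0,-40,0,-1],[0,0,-20,0,-1]]
  ],
  "newtons": 60
}}

```text
time: 16.1
tool_pos: [0.5081, 0.0716, 0.2521]
tool_rot: [0.99, 0.142, 0.001, 0.0]
force: [0.5, -0.9, -2.9]
opening: 0.0632
```

Run:
```python
from fit import *
S,D=pickle.load(open("im8.pkl","rb"));W=pickle.load(open("w3.pkl","rb"))
s=lambda x,y:(280+x/8,225+y/8);d=lambda x,y:(255+x/9,235+y/9);b=lambda x,y:(220+x/4,175+y/4)
ob=[(S,s(302,478),(-22,-63,34)),(S,s(410,437),(22,-63,34)),(D,d(132,432),(-22,-63,34)),(D,d(275,432),(22,-63,34)),
(S,s(140,183),(-34,58,53)),(D,d(105,130),(-34,58,53)),(W,b(408,252),(-34,58,53)),(W,b(212,313),(-92,5,50))]
for o in(ob,ob[:6],ob[:4]):
    p,r=fit(o,[.62,-.22,-.21]);print(p,r.round(1).tolist())
```

```text
[ 0.61985687 -0.22348229 -0.22626139] [[-0.5, 0.6], [0.7, 0.8], [-0.7, -0.6], [-0.8, -0.1], [-0.6, -1.6], [-0.3, -1.1], [-0.4, -0.5], [1.4, 1.8]]
[ 0.62029368 -0.22424114 -0.20840878] [[0.2, 0.7], [1.3, 0.7], [-0.1, -0.3], [-0.1, -0.0], [-0.6, -1.2], [-0.5, -0.8]]
[ 0.61851387 -0.22232683 -0.17953868] [[-0.0, 0.5], [0.8, 0.1], [-0.2, -0.6], [-0.3, -0.6]]
```

Request:
{"fn": "play_rows", "kwargs": {
  "targets": [
    [[0,0,0,0.14,-1],[0,0,0,0.146,-1],[0,0,0,0.146,-1],[0,0,0,0.146,-1],[0,0,0,0.146,-1],[0,0,0,0.146,-1],[0,0,0,0.146,-1],[0,0,0,0.146,-1]]
  ]
}}

```text
time: 16.9
tool_pos: [0.5071, 0.0715, 0.2487]
tool_rot: [0.904, -0.427, -0.0, 0.0]
force: [-0.4, 0.9, -3.3]
opening: 0.0632
```

Request:
{"fn": "play_rows", "kwargs": {
  "targets": [
    [[0,0,0,0.146,-1],[0,0,0,0.146,-1],[0,0,0,0.146,-1],[0,0,0,0.146,-1],[0,0,0,0.146,-1],[0,0,0,0.146,-1],[0,0,0,0.146,-1],[0,0,0,0.146,-1]]
  ]
}}

```text
time: 17.7
tool_pos: [0.5071, 0.0715, 0.2488]
tool_rot: [-0.518, 0.855, 0.0, -0.001]
force: [-0.8, 0.1, -2.7]
opening: 0.0634
```

Run:
```python
from h import *
s=arm.read_state();print(s["tool_pos"],az(s),s["joint_pos"],s["opening"],go([.602,-.31,.25]))
```

```text
[0.50708983 0.0715196  0.24875288] -2.0514070430887568 [ 2.36021418e-02  3.28939656e-01  1.61003305e+00 -2.23380941e-04
  1.20372770e+00  2.07508978e+00] 0.06335338800762864 [ 294.4 -260.5   -1.2]
```

Request:
{"fn": "play_rows", "kwargs": {
  "targets": [
    [[0,0,0,0.145,-1],[0,0,0,0.145,-1],[0,0,0,0.145,-1],[0,0,0,0.145,-1],[0,0,0,0.145,-1],[0,0,0,0.145,-1],[0,0,0,0.145,-1],[0,0,0,0.145,-1]]
  ]
}}

```text
time: 18.5
tool_pos: [0.505, 0.0439, 0.247]
tool_rot: [0.007, 1.0, 0.022, 0.002]
force: [1.4, -1.7, -2.6]
opening: 0.0629
```

Run:
```python
from h import *
s=arm.read_state();a=az(s);print(a,s["joint_pos"],a+3.355-2*np.pi,go([.6128,-.2424,.22],a=-3.355))
```

```text
3.127387394735198 [-0.05977027  0.32014045  1.63075102  0.04796584  1.18966028  3.07812879] 0.1992020875556122 [-166. -257.   27.]
```

Request:
{"fn": "play_rows", "kwargs": {
  "targets": [
    [[-10,-40,0,0,-1],[-10,-40,0,0,-1],[-15,-45,0,0,-1],[-20,-45,0,0,-1],[-20,-45,0,0,-1],[-20,-40,0,0,-1],[0,0,0,0,-1]]
  ]
}}

```text
time: 19.2
tool_pos: [0.5958, -0.22, 0.2354]
tool_rot: [0.012, 1.0, 0.021, 0.002]
force: [-0.4, 1.1, -2.6]
opening: 0.0632
```

Run:
```python
from h import *
s=arm.read_state();a=az(s);print(s["tool_pos"],s["tool_rot"],a,s["joint_pos"],a+3.355-2*np.pi,go([.6128,-.2424,.18],a=-3.355))
```

```text
[ 0.59579772 -0.21996405  0.23536372] [0.01249242 0.99969664 0.02112607 0.00206265] 3.116525446363295 [-0.46805823  0.5193919   1.31893777  0.04106157  1.31836098  2.68796836] 0.1883401391837083 [-21.4 -18.3  55.4]
```

```bash
cat >> h.py <<'E'
from scipy.spatial.transform import Rotation as Ro
def go(target,turn=0,st=None):
    st=st or arm.read_state()
    R=(Ro.from_quat(st["tool_rot"])*Ro.from_rotvec([0,0,turn])).as_matrix()
    return (R.T@(np.array(target)-st["tool_pos"])*1000).round(1)
B=np.array([.620,-.2235,-.213])
def bedw(x,y,z):
    c,s=np.cos(B[2]),np.sin(B[2]);return np.array([B[0]+(c*x-s*y)/1e3,B[1]+(s*x+c*y)/1e3,z/1e3])
def wbed(X):
    c,s=np.cos(B[2]),np.sin(B[2]);d=(np.array(X)[:2]-B[:2])*1e3;return np.array([c*d[0]+s*d[1],-s*d[0]+c*d[1],X[2]*1e3]).round(1)
E
python3 - <<'E'
from h import *
print(go(bedw(-3,-21,180),.188), bedw(-3,-21,180))
E
```

```text
[-21.6 -21.7  54.4] [ 0.61262854 -0.24339124  0.18      ]
```

Request:
{"fn": "play_rows", "kwargs": {
  "targets": [
    [[0,0,0,0.094,-1],[0,0,0,0.094,-1],[0,0,0,0,-1]]
  ]
}}

```text
time: 19.5
tool_pos: [0.5942, -0.2148, 0.2359]
tool_rot: [0.105, 0.994, 0.022, -0.001]
force: [0.2, 0.7, -1.8]
opening: 0.0629
```

Run:
```python
from h import *
s=arm.read_state();a=az(s);print(s["tool_pos"],s["tool_rot"],a,s["joint_pos"],go(bedw(-3,-21,180)))
import pickle
S=crop("scene",240,170,370,310,4.2,"s16.png");D=crop("side",210,150,330,300,4,"d16.png");W=crop("wrist",0,0,512,384,1.5,"w16.png");pickle.dump((S,D,W),open("im16.pkl","wb"))
```

```text
[ 0.5942043  -0.21477213  0.23587647] [ 1.05426720e-01  9.94182335e-01  2.20504370e-02 -6.85408170e-04] 2.93042646461188 [-0.46238054  0.51504809  1.32561729  0.04219054  1.31783886  2.87960386] [-24.3 -26.5  54.6]
```

View pics/s16.png

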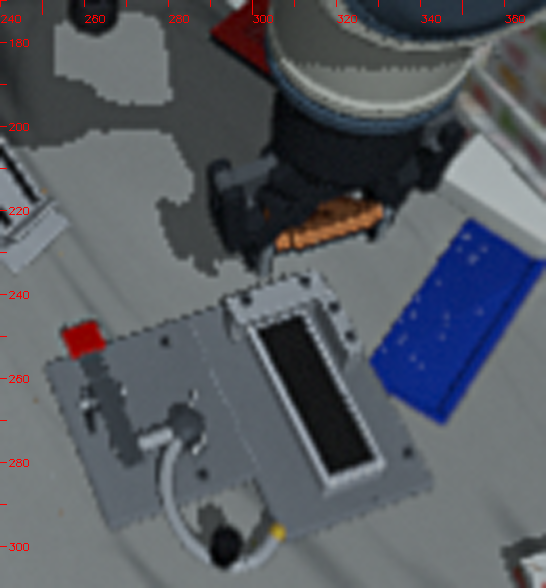

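View pics/d16.png

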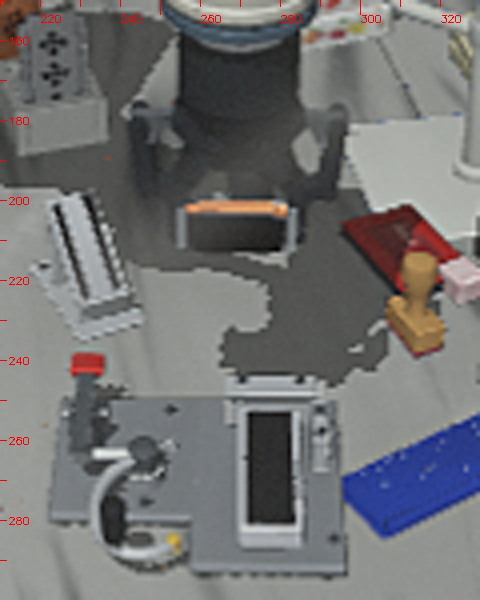

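View pics/w16.png

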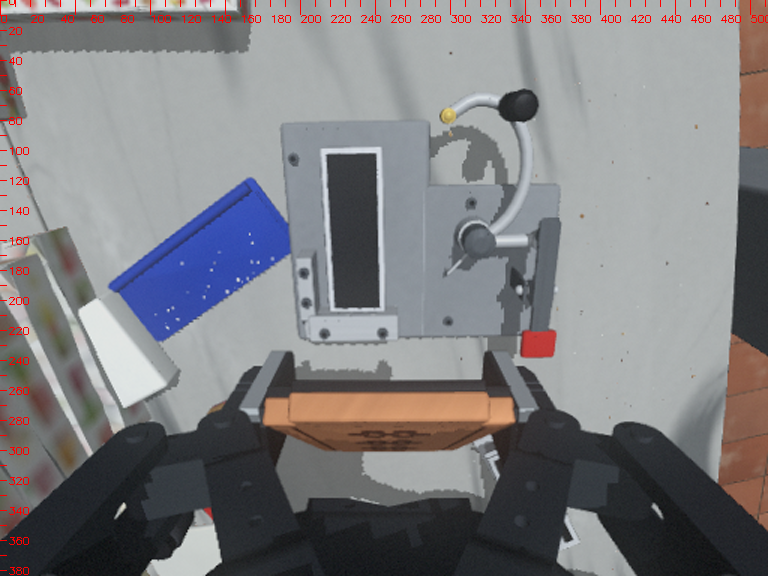

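Run:
```python
from h import *
import pickle
S,D,W=pickle.load(open("im16.pkl","rb"))
crop("wrist",180,70,290,235,3.6,"w16b.png",W)
```

```text
(no output)
```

View pics/w16b.png

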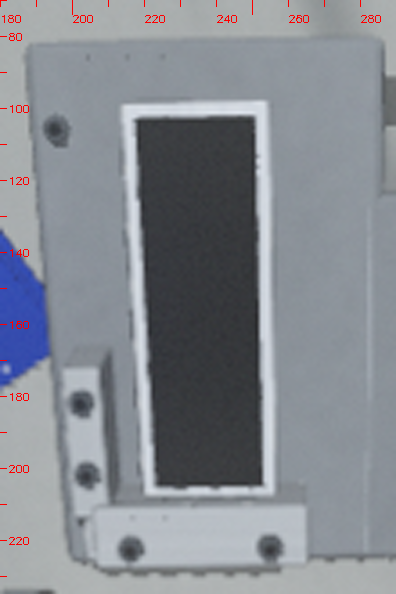

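Run:
```python
from fit import *
S,D,W=pickle.load(open("im16.pkl","rb"));S8,D8=pickle.load(open("im8.pkl","rb"))
w=lambda x,y:(180+x/3.6,70+y/3.6);s=lambda x,y:(280+x/8,225+y/8);d=lambda x,y:(255+x/9,235+y/9)
o=[(W,w(121,105),(22,-63,34)),(W,w(267,101),(-22,-63,34)),(W,w(97,506),(34,58,53)),(W,w(306,505),(-34,58,53)),(W,w(99,367),(32,15,42))]
p,r=fit(o,[.62,-.22,-.21]);print(p,r.round(1).tolist())
o2=o+[(S8,s(302,478),(-22,-63,34)),(S8,s(410,437),(22,-63,34)),(D8,d(132,432),(-22,-63,34)),(D8,d(275,432),(22,-63,34)),(D8,d(105,130),(-34,58,53))]
p,r=fit(o2,[.62,-.22,-.21]);print(p,r.round(1).tolist())
print(az(arm.read_state()))
```

```text
[ 0.61849548 -0.22101738 -0.19914498] [[-0.5, -0.6], [0.6, 0.1], [-0.9, 0.6], [1.5, 0.4], [-0.6, -0.3]]
[ 0.61870413 -0.22125649 -0.19736676] [[-0.9, -0.7], [0.2, -0.1], [-1.0, 0.5], [1.3, 0.2], [-0.8, -0.4], [-0.6, 0.2], [0.3, -0.0], [-0.6, -1.0], [-0.7, -0.8], [-1.4, -1.4]]
2.9353770558045436
```

```bash
sed -i 's/^B=.*/B=np.array([.6187,-.2215,-.200])/' h.py
python3 - <<'E'
from h import *
print(go(bedw(-3,-22,150)),wbed(arm.read_state()["tool_pos"]))
E
```

```text
[-22.6 -27.5  84.6] [-25.    1.9 235.9]
```

Request:
{"fn": "play_rows", "kwargs": {
  "targets": [
    [[-12,-14,20,-0.008,-1],[-10.6,-13.5,25,0,-1],[0,0,25,0,-1],[0,0,14,0,-1],[0,0,0,0,-1]]
  ]
}}

```text
time: 20.15
tool_pos: [0.6107, -0.2419, 0.1487]
tool_rot: [0.1, 0.995, 0.023, -0.002]
force: [-0.5, -0.3, -2.2]
opening: 0.0632
```

Run:
```python
from h import *
import pickle
s=arm.read_state();print(wbed(s["tool_pos"]),az(s),go(bedw(-3,-22,150)),s["force"])
S=crop("scene",270,180,360,310,4.4,"s17.png");D=crop("side",220,180,330,300,4.8,"d17.png");W=crop("wrist",80,60,400,320,2.3,"w17.png");pickle.dump((S,D,W),open("im17.pkl","wb"))
```

```text
[ -3.8 -21.6 148.7] 2.941924597225522 [-0.8 -0.4 -1.3] [-0.48864045 -0.27518921 -2.19335762]
```

View pics/s17.png

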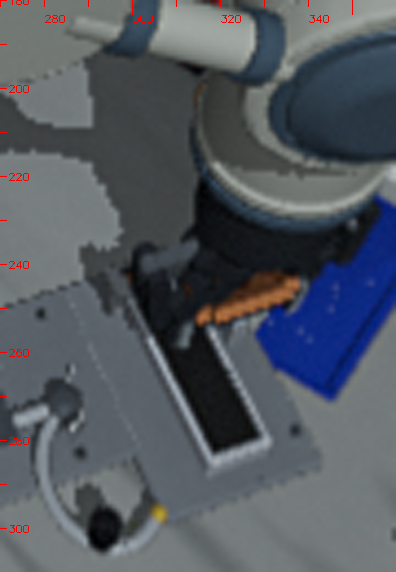

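View pics/d17.png

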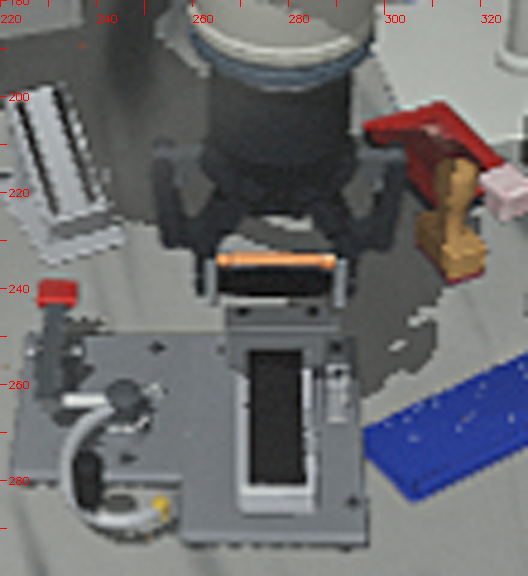

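View pics/w17.png

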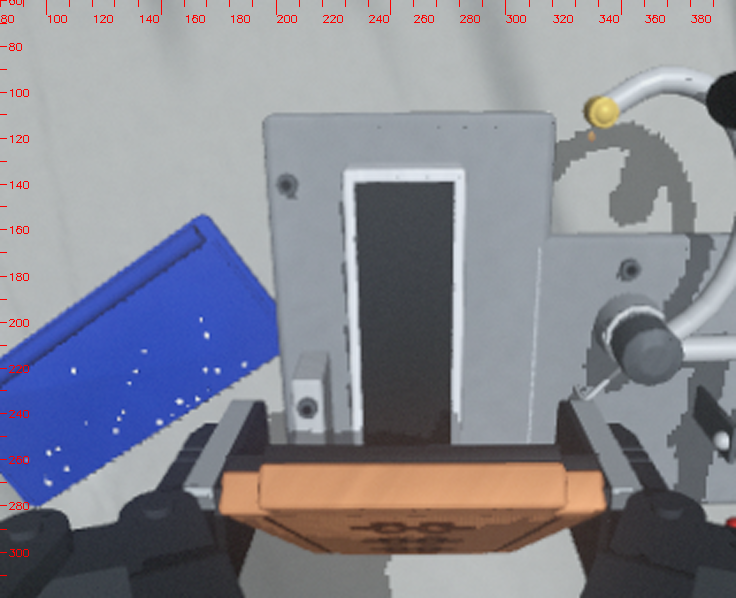

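Request:
{"fn": "play_rows", "kwargs": {
  "targets": [
    [[0,0,15,0,-1],[0,0,15,0,-1],[0,0,12,0,-1],[0,0,0,0,-1]]
  ]
}}

```text
time: 20.7
tool_pos: [0.6112, -0.2403, 0.1069]
tool_rot: [0.1, 0.995, 0.022, -0.001]
force: [-0.5, 0.4, -3.7]
opening: 0.0633
```

Request:
{"fn": "play_rows", "kwargs": {
  "targets": [
    [[0,0,3,0,-1],[0,0,0,0,-1]]
  ]
}}

```text
time: 20.9
tool_pos: [0.6122, -0.2408, 0.1056]
tool_rot: [0.1, 0.995, 0.022, 0.0]
force: [-0.6, 0.5, -3.0]
opening: 0.0632
```

Request:
{"fn": "play_rows", "kwargs": {
  "targets": [
    [[0,0,3,0,-1],[0,0,0,0,-1]]
  ]
}}

```text
time: 21.1
tool_pos: [0.6121, -0.2406, 0.1025]
tool_rot: [0.1, 0.995, 0.022, 0.0]
force: [-0.1, -0.2, -3.5]
opening: 0.063
```

Request:
{"fn": "play_rows", "kwargs": {
  "targets": [
    [[0,0,3,0,-1],[0,0,0,0,-1]]
  ]
}}

```text
time: 21.3
tool_pos: [0.6119, -0.2404, 0.0992]
tool_rot: [0.1, 0.995, 0.022, -0.0]
force: [0.3, -0.0, -2.8]
opening: 0.0634
```

Request:
{"fn": "play_rows", "kwargs": {
  "targets": [
    [[0,0,3,0,-1],[0,0,0,0,-1]]
  ]
}}

```text
time: 21.5
tool_pos: [0.612, -0.2402, 0.0961]
tool_rot: [0.1, 0.995, 0.022, -0.0]
force: [0.4, -1.0, -3.2]
opening: 0.0627
```

Request:
{"fn": "play_rows", "kwargs": {
  "targets": [
    [[0,0,3,0,-1],[0,0,0,0,-1]]
  ]
}}

```text
time: 21.7
tool_pos: [0.6121, -0.2411, 0.0943]
tool_rot: [0.1, 0.995, 0.021, 0.0]
force: [-5.4, -3.4, 13.4]
opening: 0.0631
```

Run:
```python
from h import *
import pickle
s=arm.read_state();print(wbed(s["tool_pos"]),s["force"],s["ft_torque"])
S=crop("scene",270,180,360,310,4.4,"s18.png");D=crop("side",220,180,330,300,4.8,"d18.png");W=crop("wrist",80,60,400,320,2.3,"w18.png");pickle.dump((S,D,W),open("im18.pkl","wb"))
```

```text
[ -2.5 -20.5  94.3] [-5.37180705 -3.44350442 13.39299706] [0.03615744 1.12898345 0.40538851]
```

View pics/s18.png

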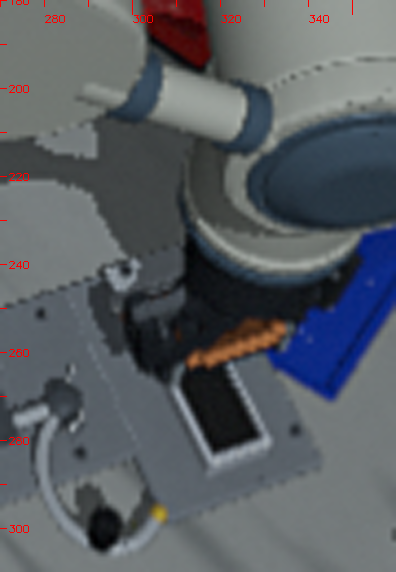

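View pics/d18.png

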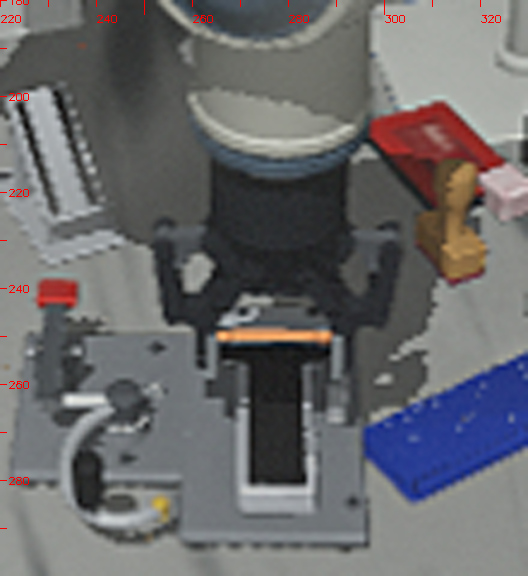

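View pics/w18.png

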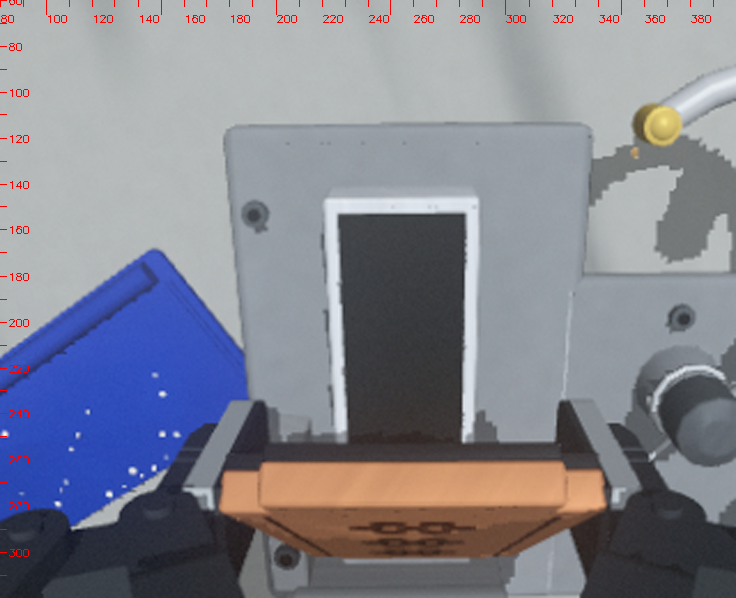

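Request:
{"fn": "play_rows", "kwargs": {
  "targets": [
    [[0,0,-2,0,-1],[2,0,0,0,-1],[0,0,0,0,-1]]
  ]
}}

```text
time: 22.15
tool_pos: [0.61, -0.2399, 0.0954]
tool_rot: [0.1, 0.995, 0.022, 0.0]
force: [-0.6, -1.1, -1.3]
opening: 0.0633
```

Request:
{"fn": "play_rows", "kwargs": {
  "targets": [
    [[0,0,2,0,-1],[0,0,0,0,-1],[0,0,0,0,-1]]
  ]
}}

```text
time: 22.45
tool_pos: [0.6101, -0.2405, 0.0944]
tool_rot: [0.1, 0.995, 0.021, 0.0]
force: [-6.1, -5.0, 13.6]
opening: 0.0635
```

Request:
{"fn": "play_rows", "kwargs": {
  "targets": [
    [[0,-4.5,4.8,0,-1],[0,-4.5,4.8,0,-1],[0,-3.8,5.3,0,-1],[0,-3.8,5.3,0,-1],[0,0,0,0,-1]]
  ],
  "newtons": 20
}}

```text
time: 22.95
tool_pos: [0.6071, -0.2567, 0.0729]
tool_rot: [0.101, 0.995, 0.021, 0.001]
force: [-4.1, -7.6, 10.1]
opening: 0.0636
```

Run:
```python
from h import *
import pickle
s=arm.read_state();print(wbed(s["tool_pos"]),s["force"],s["ft_torque"])
S=crop("scene",270,180,360,310,4.4,"s19.png");W=crop("wrist",80,60,400,320,2.3,"w19.png");pickle.dump((S,W),open("im19.pkl","wb"))
```

```text
[ -4.4 -36.8  72.9] [-4.06964763 -7.61033824 10.11401497] [-0.4220523   0.56714263  0.15297608]
```

View pics/w19.png

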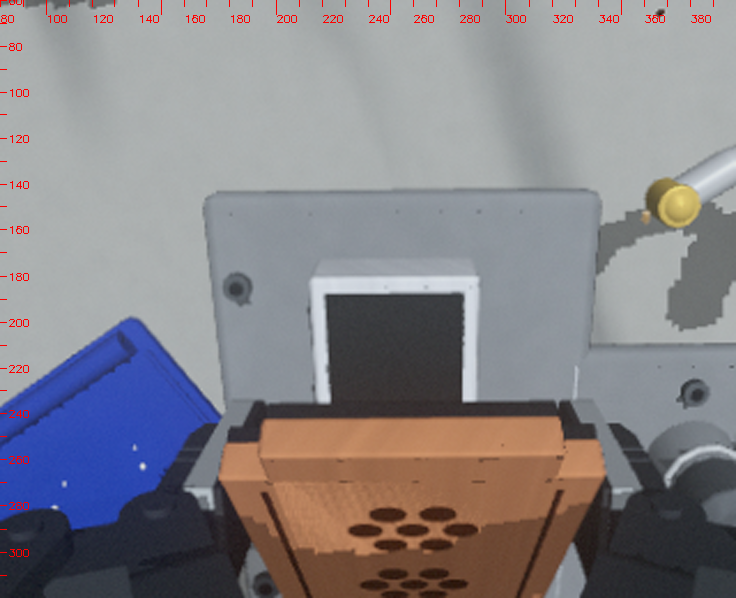

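Request:
{"fn": "play_rows", "kwargs": {
  "targets": [
    [[0,-3.6,5.7,0,-1],[0,-3.6,5.8,0,-1],[0,-2.6,6,0,-1],[0,-2.6,6,0,-1],[0,0,0,0,-1]]
  ]
}}

```text
time: 23.55
tool_pos: [0.6046, -0.2669, 0.0482]
tool_rot: [0.101, 0.995, 0.022, 0.0]
force: [-1.7, -4.3, 3.8]
opening: 0.0631
```

Run:
```python
from h import *
import pickle
s=arm.read_state();print(wbed(s["tool_pos"]),s["force"],s["ft_torque"])
S=crop("scene",270,180,360,310,4.4,"s20.png");D=crop("side",220,200,330,310,4.8,"d20.png");W=crop("wrist",80,60,400,384,1.8,"w20.png")
```

```text
[ -4.8 -47.3  48.2] [-1.68039743 -4.27534528  3.76785626] [-0.18261728  0.06538389  0.05615593]
```

View pics/w20.png

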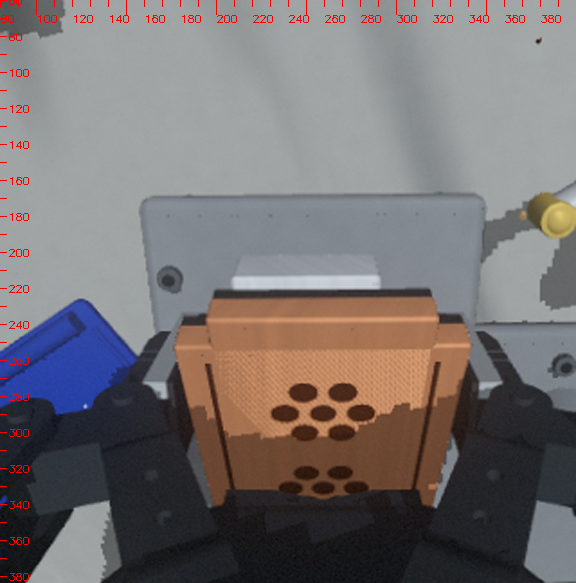

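View pics/d20.png

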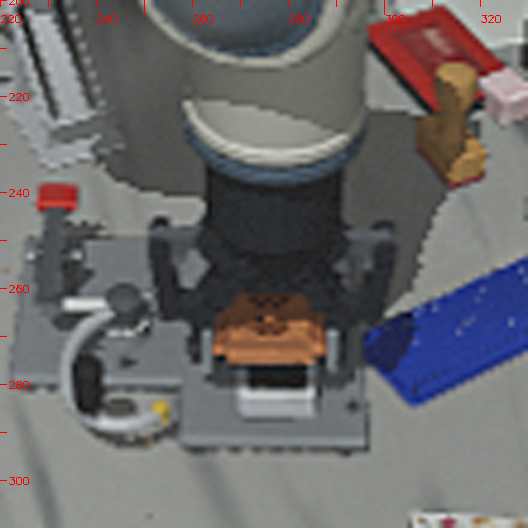

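Request:
{"fn": "play_rows", "kwargs": {
  "targets": [
    [[0,-1.8,5,0,-1],[0,-1.2,5,0,-1],[0,-0.6,4,0,-1],[0,0,0,0,-1]]
  ]
}}

```text
time: 24.1
tool_pos: [0.6039, -0.2694, 0.0338]
tool_rot: [0.101, 0.995, 0.022, -0.0]
force: [0.0, -4.1, 4.5]
opening: 0.0631
```

Request:
{"fn": "play_rows", "kwargs": {
  "targets": [
    [[0,0,2,0,-1],[0,0,0,0,-1],[0,0,0,0,-1]]
  ]
}}

```text
time: 24.4
tool_pos: [0.604, -0.2691, 0.0325]
tool_rot: [0.1, 0.995, 0.022, 0.0]
force: [-0.5, -4.0, 4.4]
opening: 0.0634
```

Run:
```python
from h import *
import pickle
s=arm.read_state();print(wbed(s["tool_pos"]),s["force"],s["ft_torque"])
S=crop("scene",270,180,360,310,4.4,"s21.png");D=crop("side",220,200,330,310,4.8,"d21.png");W=crop("wrist",80,60,400,384,1.8,"w21.png")
```

```text
[ -5.  -49.6  32.5] [-0.46549916 -4.02266661  4.38265019] [-0.08297894 -0.10309383 -0.02263252]
```

View pics/w21.png

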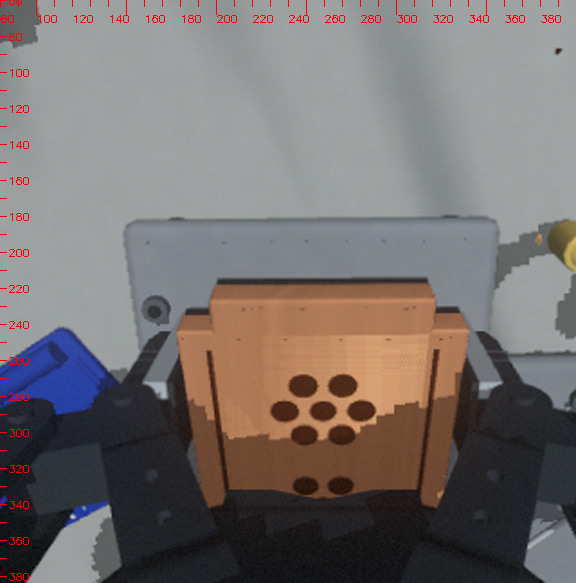

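View pics/d21.png

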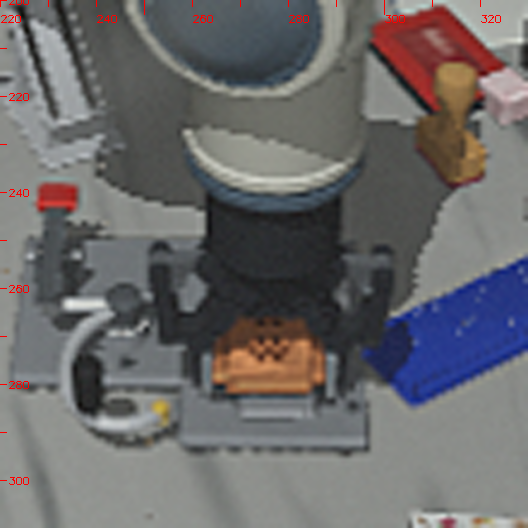

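Request:
{"fn": "play_rows", "kwargs": {
  "targets": [
    [[0,0,1.5,0,-1],[0,4,0,0,-1],[0,4,0,0,-1],[0,4,0,0,-1],[0,0,0,0,-1]]
  ]
}}

```text
time: 25.05
tool_pos: [0.6064, -0.2565, 0.0314]
tool_rot: [0.1, 0.995, 0.022, -0.0]
force: [0.6, 1.7, 2.8]
opening: 0.0634
```

Request:
{"fn": "play_rows", "kwargs": {
  "targets": [
    [[0,2,0,0,-1],[0,0,0,0,-1]]
  ]
}}

```text
time: 25.25
tool_pos: [0.6067, -0.255, 0.0315]
tool_rot: [0.1, 0.995, 0.022, -0.0]
force: [0.3, 0.1, 3.2]
opening: 0.0631
```

Run:
```python
from h import *
import pickle
s=arm.read_state();print(wbed(s["tool_pos"]),s["force"],s["ft_torque"])
S=crop("scene",270,180,360,310,4.4,"s22.png");D=crop("side",220,200,330,310,4.8,"d22.png");W=crop("wrist",80,60,400,384,1.8,"w22.png")
```

```text
[ -5.1 -35.3  31.5] [0.27031808 0.05719861 3.18838162] [ 0.42056406 -0.11216163 -0.06381935]
```

View pics/w22.png

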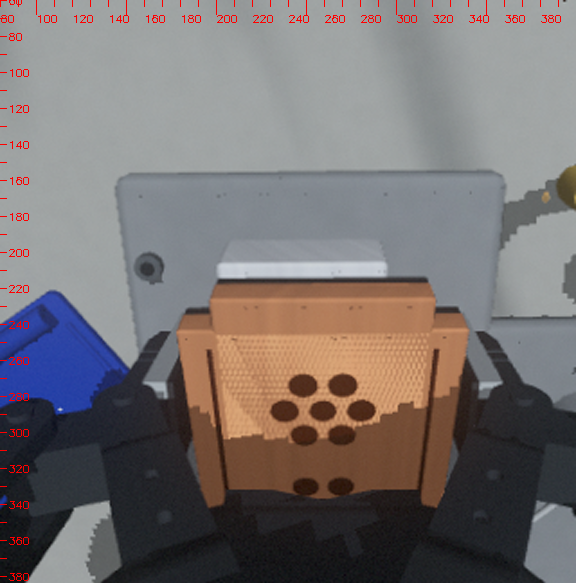

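View pics/d22.png

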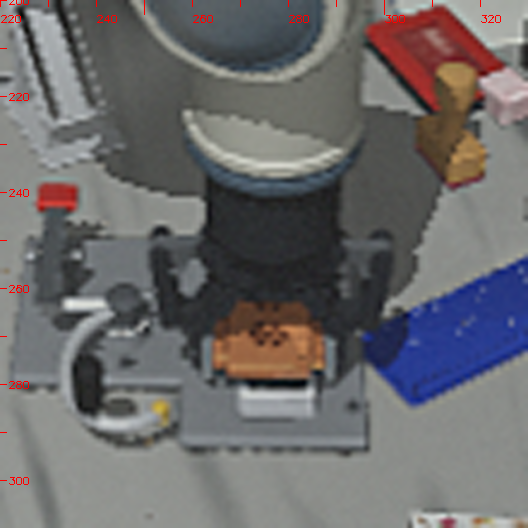

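Run:
```python
from h import *
W=imaging.get_image("wrist")
w=lambda x,y:(80+x/1.8,60+y/1.8)
for z,pts in((.034,[(215,279),(428,278)]),(.044,[(212,308),(435,308),(212,290)]),(.034,[(218,264),(386,263)])):
    for q in pts: print(z,q,wbed(onz(W,w(*q),z)))
```

```text
0.034 (215, 279) [ 21.8 -58.8  34. ]
0.034 (428, 278) [-32.5 -58.9  34. ]
0.044 (212, 308) [ 20.9 -55.7  44. ]
0.044 (435, 308) [-32.5 -55.6  44. ]
0.044 (212, 290) [ 20.5 -60.5  44. ]
0.034 (218, 264) [ 20.7 -62.9  34. ]
0.034 (386, 263) [-21.6 -63.1  34. ]
```

Run:
```python
from h import *
W=imaging.get_image("wrist")
w=lambda x,y:(80+x/1.8,60+y/1.8)
for z,pts in((.047,[(212,280),(430,279)]),(.056,[(212,308),(435,308)])):
    for q in pts: print(z,q,wbed(onz(W,w(*q),z)))
```

```text
0.047 (212, 280) [ 19.7 -64.5  47. ]
0.047 (430, 279) [-30.1 -64.6  47. ]
0.056 (212, 308) [ 18.2 -62.1  56. ]
0.056 (435, 308) [-29.7 -61.9  56. ]
```

Request:
{"fn": "play_rows", "kwargs": {
  "targets": [
    [[0,-0.2,3,0,-1],[0,-0.2,3,0,-1],[0,0,0,0,-1]]
  ]
}}

```text
time: 25.8
tool_pos: [0.6065, -0.2557, 0.025]
tool_rot: [0.1, 0.995, 0.022, -0.0]
force: [-0.5, -2.2, 1.9]
opening: 0.0635
```

Request:
{"fn": "play_rows", "kwargs": {
  "targets": [
    [[0,-0.2,2,0,-1],[0,0,0,0,-1],[0,0,0,0,-1]]
  ]
}}

```text
time: 26.1
tool_pos: [0.6066, -0.2558, 0.0235]
tool_rot: [0.1, 0.995, 0.022, 0.0]
force: [-1.4, -3.4, 3.8]
opening: 0.063
```

Run:
```python
from h import *
import pickle
s=arm.read_state();print(wbed(s["tool_pos"]),s["force"],s["ft_torque"])
D=crop("side",240,235,310,300,7,"d23.png");W=crop("wrist",160,150,360,384,2.5,"w23.png");pickle.dump(W,open("w23.pkl","wb"))
```

```text
[ -5.1 -36.   23.5] [-1.40365839 -3.40746527  3.81197299] [-0.04431788  0.15412312  0.0667814 ]
```

View pics/w23.png

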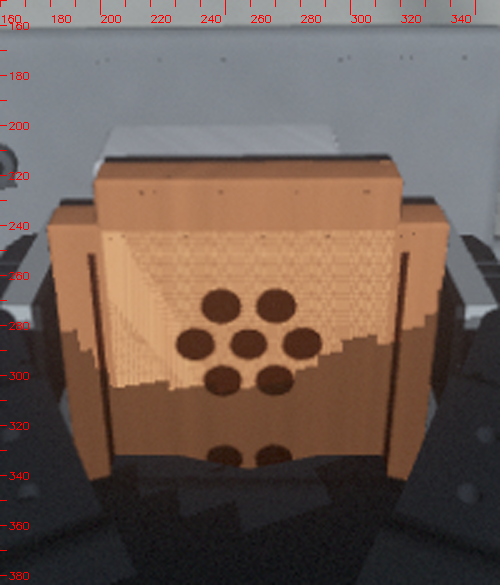

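View pics/d23.png

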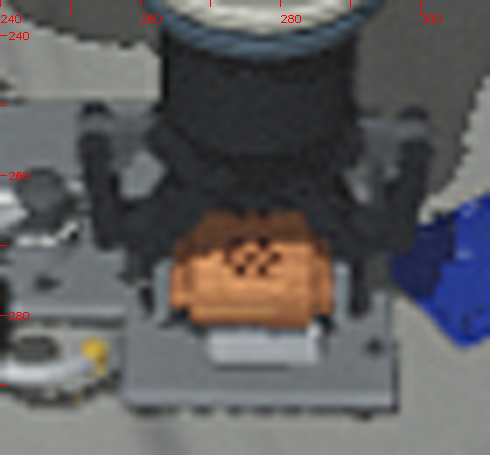

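Request:
{"fn": "play_rows", "kwargs": {
  "targets": [
    [[0,0,1.5,0,-1],[0,0,0,0,-1],[0,0,0,0,-1]]
  ]
}}

```text
time: 26.5
tool_pos: [0.6067, -0.2556, 0.022]
tool_rot: [0.1, 0.995, 0.022, 0.0]
force: [-1.3, -3.1, 3.4]
opening: 0.0635
```

Request:
{"fn": "play_rows", "kwargs": {
  "targets": [
    [[0,1.5,0,0,-1],[0,0,0,0,-1]]
  ]
}}

```text
time: 26.7
tool_pos: [0.607, -0.2539, 0.0221]
tool_rot: [0.1, 0.995, 0.022, 0.0]
force: [-0.1, -2.3, 2.1]
opening: 0.063
```

Request:
{"fn": "play_rows", "kwargs": {
  "targets": [
    [[0,1.5,0,0,-1],[0,0,0,0,-1]]
  ]
}}

```text
time: 26.9
tool_pos: [0.6072, -0.2538, 0.0223]
tool_rot: [0.1, 0.995, 0.021, 0.0]
force: [-3.4, -13.5, 2.6]
opening: 0.0633
```

Request:
{"fn": "play_rows", "kwargs": {
  "targets": [
    [[-1.5,-0.7,0,0,-1],[-1.5,0,0,0,-1],[0,0,0,0,-1]]
  ]
}}

```text
time: 27.2
tool_pos: [0.6084, -0.254, 0.0216]
tool_rot: [0.1, 0.995, 0.022, -0.002]
force: [-11.4, -9.0, 3.8]
opening: 0.0634
```

Request:
{"fn": "play_rows", "kwargs": {
  "targets": [
    [[-1,0,0,0,-1],[0,0,0,0,-1]]
  ]
}}

```text
time: 27.4
tool_pos: [0.6091, -0.2541, 0.0215]
tool_rot: [0.1, 0.995, 0.022, -0.002]
force: [-12.1, -8.8, 3.7]
opening: 0.0628
```

Request:
{"fn": "play_rows", "kwargs": {
  "targets": [
    [[-1,0,0,0,-1],[0,0,0,0,-1]]
  ]
}}

```text
time: 27.6
tool_pos: [0.61, -0.2543, 0.0215]
tool_rot: [0.1, 0.995, 0.022, -0.002]
force: [-11.3, -9.4, 3.2]
opening: 0.0629
```

Run:
```python
from h import *
import pickle
s=arm.read_state();print(wbed(s["tool_pos"]),az(s),s["force"],s["ft_torque"],s["joint_pos"])
W=crop("wrist",160,150,360,384,2.5,"w24.png");pickle.dump(W,open("w24.pkl","wb"))
S=crop("scene",280,220,350,310,6.5,"s24.png")
```

```text
[ -2.  -33.9  21.5] 2.9417103645485567 [-11.305984    -9.37478435   3.17123983] [-0.78447949  1.55615281  0.98100246] [-0.50437952  0.80154217  1.41833412  0.04787578  0.94306872  2.80873818]
```

View pics/w24.png

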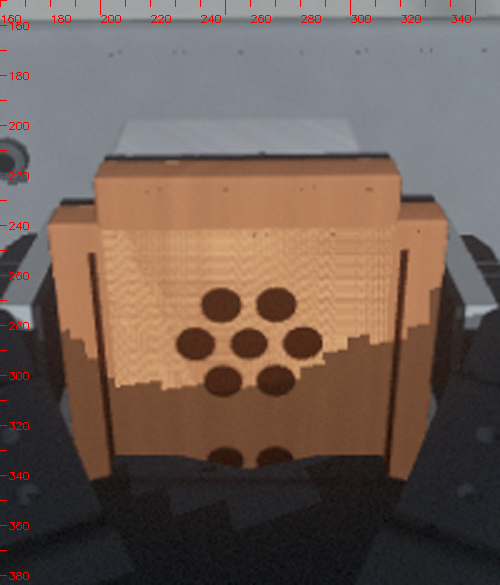

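View pics/s24.png

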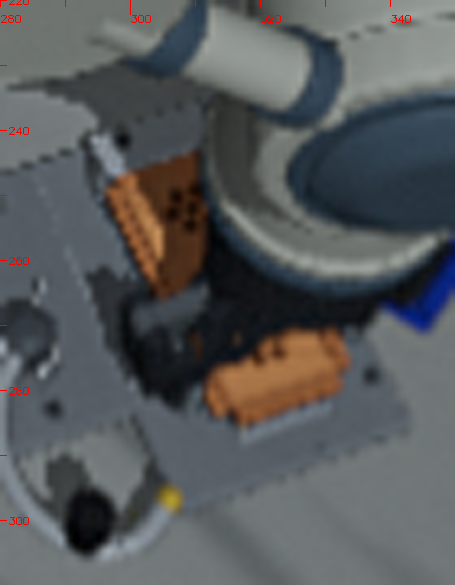

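Request:
{"fn": "play_rows", "kwargs": {
  "targets": [
    [[-1,-0.3,0,0,-1],[0,0,0,0,-1]]
  ]
}}

```text
time: 27.9
tool_pos: [0.6113, -0.2546, 0.0216]
tool_rot: [0.1, 0.995, 0.022, -0.002]
force: [-8.4, -6.9, 3.2]
opening: 0.0634
```

Request:
{"fn": "play_rows", "kwargs": {
  "targets": [
    [[-1,0,0,0,-1],[0,0,0,0,-1]]
  ]
}}

```text
time: 28.1
tool_pos: [0.6119, -0.2547, 0.0215]
tool_rot: [0.1, 0.995, 0.022, -0.002]
force: [-11.1, -6.3, 3.3]
opening: 0.0632
```

Request:
{"fn": "play_rows", "kwargs": {
  "targets": [
    [[-1,0,0,0,-1],[0,0,0,0,-1]]
  ]
}}

```text
time: 28.3
tool_pos: [0.612, -0.2548, 0.0213]
tool_rot: [0.1, 0.995, 0.022, -0.003]
force: [-17.9, -6.3, 5.6]
opening: 0.063
```

Run:
```python
from h import *
import pickle
s=arm.read_state();print(wbed(s["tool_pos"]),az(s),s["force"],s["ft_torque"],s["joint_pos"])
W=crop("wrist",160,150,360,384,2.5,"w25.png");pickle.dump(W,open("w25.pkl","wb"))
```

```text
[  0.1 -34.   21.3] 2.9416312396002393 [-17.9304202   -6.29045552   5.6432254 ] [-0.57575898  2.11099748  0.87295314] [-0.50354933  0.80441715  1.41101271  0.04757131  0.94939975  2.81007782]
```

View pics/w25.png

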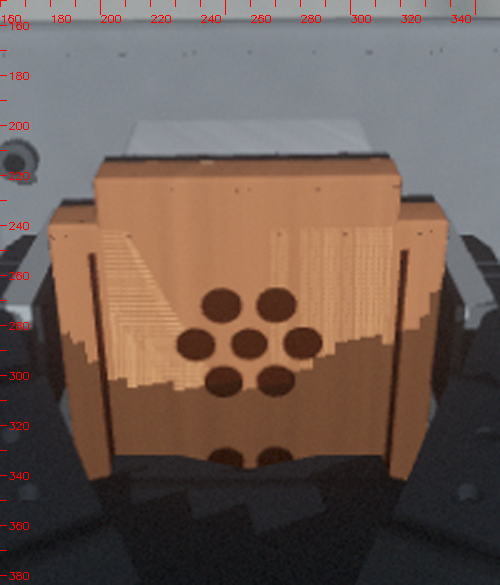

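Request:
{"fn": "play_rows", "kwargs": {
  "targets": [
    [[0.7,-0.3,0,0,-1],[0,0,0,0,0.7],[0,0,0,0,0.9],[0,0,0,0,0.9],[0,0,0,0,0.9]]
  ]
}}

```text
time: 28.85
tool_pos: [0.6143, -0.2552, 0.022]
tool_rot: [0.1, 0.995, 0.022, 0.0]
force: [0.6, -0.2, -0.6]
opening: 0.0815
```

Request:
{"fn": "play_rows", "kwargs": {
  "targets": [
    [[0,0,-10,0,0.9],[0,0,-20,0,0.9],[0,0,-30,0,0.9],[0,-20,-30,0,0.9],[0,-40,-30,0,0.5],[0,-40,-20,0,0],[0,0,0,0,-0.5]]
  ]
}}

```text
time: 29.55
tool_pos: [0.5937, -0.365, 0.1617]
tool_rot: [0.102, 0.995, 0.02, 0.003]
force: [-0.3, -0.6, -0.1]
opening: 0.039
```

Run:
```python
from h import *
import pickle
s=arm.read_state();print(wbed(s["tool_pos"]),az(s),s["force"],s["joint_pos"])
W=crop("wrist",0,0,512,384,1.5,"w26.png");D=crop("side",210,230,310,310,6,"d26.png");S=crop("scene",240,210,350,310,5.4,"s26.png");pickle.dump((S,D,W),open("im26.pkl","wb"))
```

```text
[   4.  -145.6  161.7] 2.937090802964255 [-0.31178924 -0.55312981 -0.05911575] [-0.65384125  0.67560518  1.22652975  0.03817755  1.25552066  2.68009272]
```

View pics/w26.png

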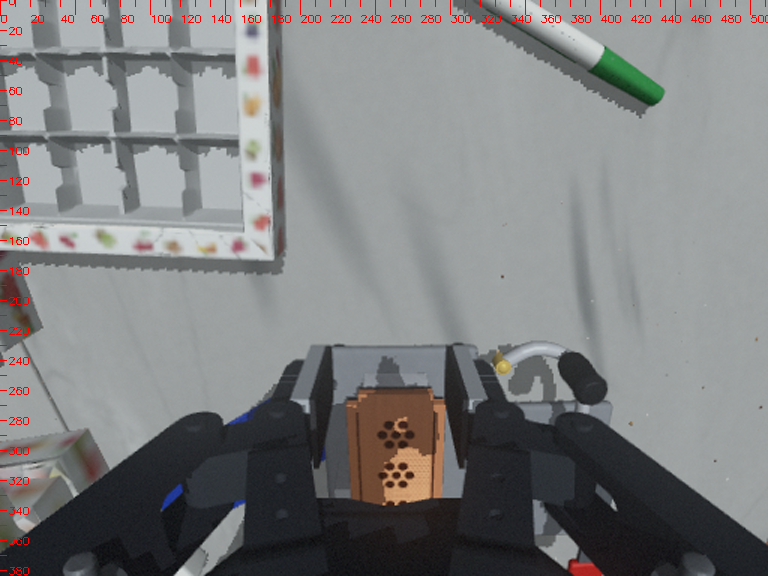

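View pics/d26.png

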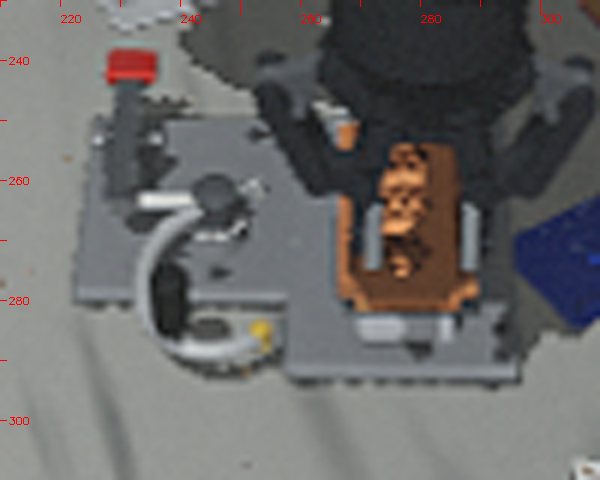

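View pics/s26.png

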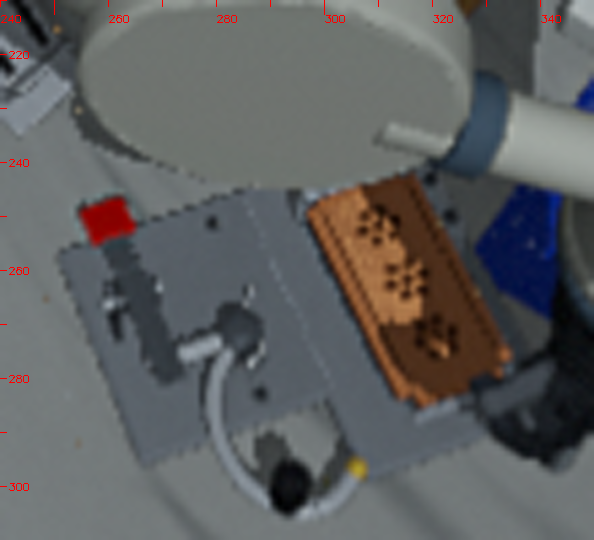

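Run:
```python
from h import *
print(go([.5,-.1185,.17],-.6),wbed([.5,-.1185,.064]))
```

```text
[ -7.4 258.1  -2.1] [-136.8   77.4   64. ]
```

Request:
{"fn": "play_rows", "kwargs": {
  "targets": [
    [[0,0,-10,-0.15,-1],[0,0,-10,-0.15,-1],[0,0,-10,-0.15,-1],[0,0,-10,-0.15,-1],[0,0,0,0,-1]]
  ],
  "newtons": 40
}}

```text
time: 30.2
tool_pos: [0.594, -0.36, 0.1983]
tool_rot: [-0.2, 0.98, 0.021, 0.007]
force: [-0.5, 0.1, 0.4]
opening: -0.0
```

Run:
```python
from h import *
s=arm.read_state();print(s["tool_pos"],s["joint_pos"],go([.5,-.1185,.17]),s["opening"])
```

```text
[ 0.59400513 -0.35995132  0.1982913 ] [-0.64833831  0.64081857  1.18985023  0.03866764  1.33319027  2.08040038] [ -7.6 257.7  38.2] -3.200455425933523e-05
```

Request:
{"fn": "play_rows", "kwargs": {
  "targets": [
    [[-1.5,42,0,0,-1],[-1.5,43,0,0,-1],[-1.5,43,0,0,-1],[-1.5,43,0,0,-1],[-1.5,43,0,0,-1],[0,44,0,0,-1],[0,0,0,0,-1]]
  ]
}}

```text
time: 30.9
tool_pos: [0.4969, -0.1156, 0.207]
tool_rot: [-0.197, 0.98, 0.022, 0.005]
force: [-0.3, -0.6, 0.1]
opening: -0.0001
```

Run:
```python
from h import *
import pickle
s=arm.read_state();print(s["tool_pos"],s["joint_pos"],go([.5,-.1185,.09]),s["opening"])
W=crop("wrist",0,0,512,384,1.5,"w27.png");D=crop("side",210,190,310,310,5,"d27.png");S=crop("scene",240,210,350,310,5.4,"s27.png");pickle.dump((S,D,W),open("im27.pkl","wb"))
```

```text
[ 0.49690997 -0.11556962  0.20702607] [-0.37316029  0.37987379  1.66321943  0.04788637  1.11479397  2.35002629] [  0.5  -8.8 116.8] -0.00010413250816880131
```

View pics/w27.png

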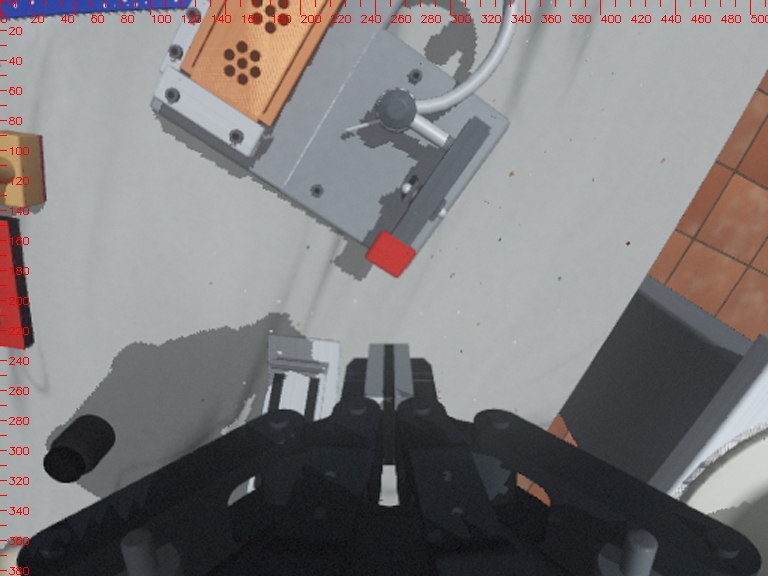

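View pics/d27.png

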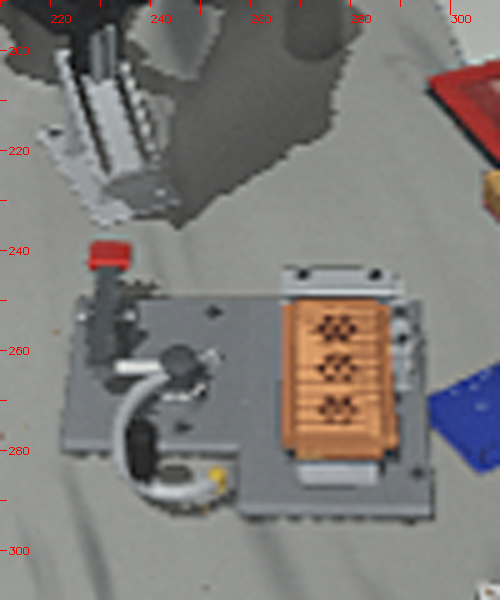

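View pics/s27.png

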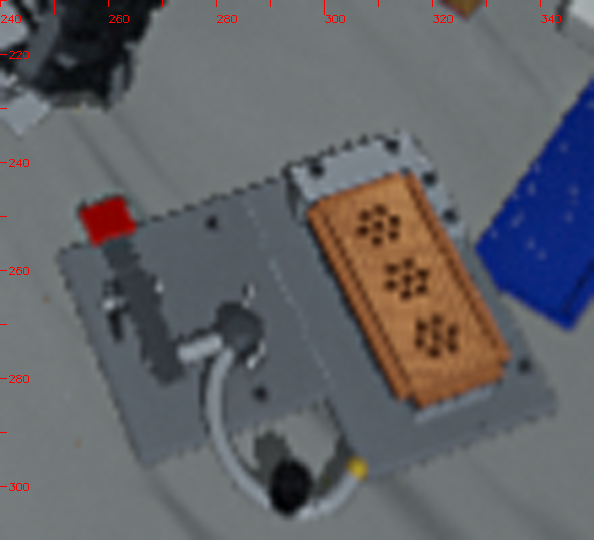

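Run:
```python
from h import *
import pickle
S,D,W=pickle.load(open("im27.pkl","rb"))
p=onz(W,(391/1.5,253/1.5),.064);q=[.5,-.1185]
print(p); t=[(p[0]+.5)/2,(p[1]-.1185)/2]
print(go([p[0],p[1],.09]),go([p[0],p[1],.077]))
```

```text
[ 0.49877623 -0.11907823  0.064     ]
[  3.2  -3.  117.3] [  3.5  -3.5 130.2]
```

Request:
{"fn": "play_rows", "kwargs": {
  "targets": [
    [[1.5,-1.5,30,0,-1],[1.5,-1.5,40,0,-1],[0,0,30,0,-1],[0,0,17,0,-1],[0,0,0,0,-1]]
  ]
}}

```text
time: 31.55
tool_pos: [0.4981, -0.1198, 0.0881]
tool_rot: [-0.197, 0.98, 0.022, 0.005]
force: [-0.0, 0.5, 0.7]
opening: 0.0003
```

Run:
```python
from h import *
s=arm.read_state();print(s["tool_pos"],go([.4993,-.119,.075]),s["force"])
crop("side",210,210,270,290,7,"d28.png");crop("scene",230,200,320,310,5,"s28.png")
```

```text
[ 0.49806551 -0.11975031  0.0881122 ] [-1.2 -0.3 13.1] [-0.02284197  0.52969954  0.7147452 ]
```

View pics/d28.png

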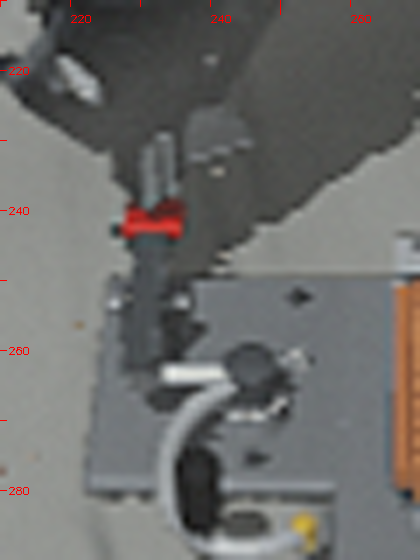

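View pics/s28.png

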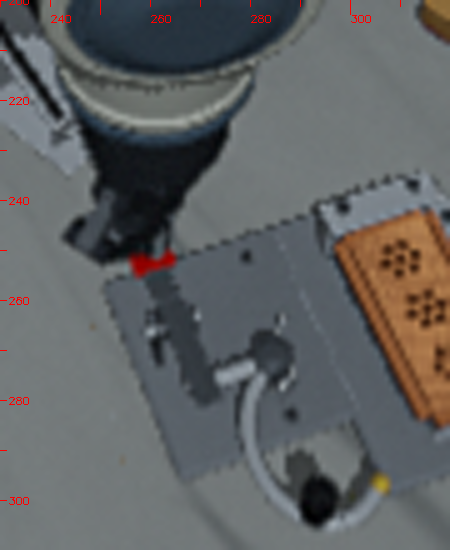

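Fingertips are over the red pad. Press down.

Request:
{"fn": "play_rows", "kwargs": {
  "targets": [
    [[-1,0,6,0,-1],[0,0,5,0,-1],[0,0,4,0,-1],[0,0,3,0,-1],[0,0,3,0,-1],[0,0,0,0,-1]]
  ]
}}

```text
time: 32.25
tool_pos: [0.5002, -0.118, 0.0696]
tool_rot: [-0.198, 0.98, 0.021, 0.007]
force: [1.4, 1.4, 3.1]
opening: -0.0001
```

Run:
```python
from h import *
s=arm.read_state();print(s["tool_pos"],s["force"])
crop("scene",230,200,350,310,5,"s29.png")
```

```text
[ 0.50021166 -0.11796092  0.06961652] [1.39001854 1.42812182 3.08110792]
```

View pics/s29.png

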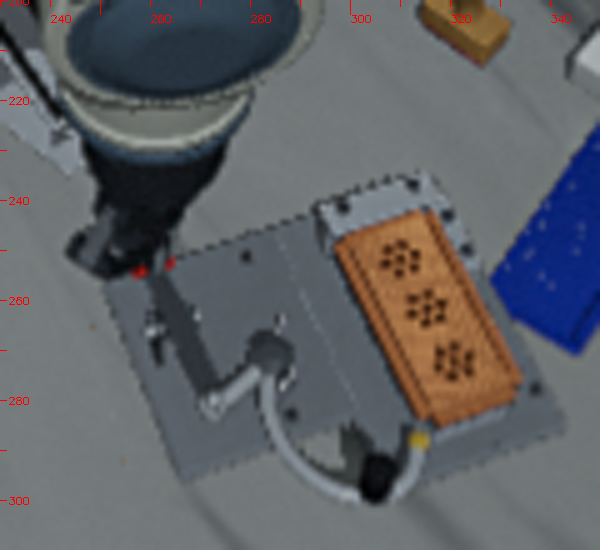

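Request:
{"fn": "play_rows", "kwargs": {
  "targets": [
    [[0,0,0,0,-1],[0,0,0,0,-1],[0,0,-20,0,-1],[0,0,-40,0,-1],[0,0,-40,0,-1],[0,0,-40,0,-1],[0,0,0,0,-1],[0,0,0,0,-1]]
  ]
}}

```text
time: 33.1
tool_pos: [0.4994, -0.1245, 0.2101]
tool_rot: [-0.198, 0.98, 0.02, 0.007]
force: [-0.5, -0.6, -0.6]
opening: -0.0
```

Run:
```python
from h import *
import pickle
s=arm.read_state();print(s["tool_pos"],s["force"],s["joint_pos"])
S=crop("scene",240,215,350,310,6,"s30.png");D=crop("side",210,230,310,310,6,"d30.png");W=crop("wrist",0,0,512,384,1.5,"w30.png");pickle.dump((S,D,W),open("im30.pkl","wb"))
```

```text
[ 0.49943493 -0.12448854  0.21006586] [-0.52217302 -0.64080416 -0.57747922] [-0.38689587  0.37993521  1.65250413  0.04645492  1.12033431  2.33548176]
```

View pics/s30.png

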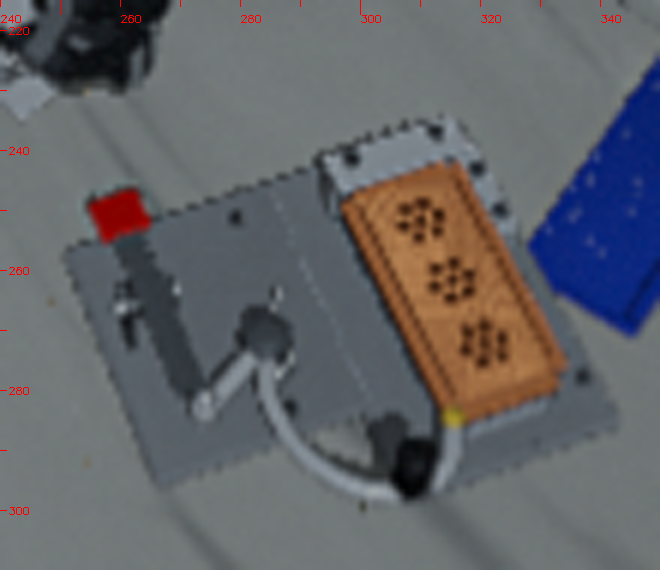

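View pics/d30.png

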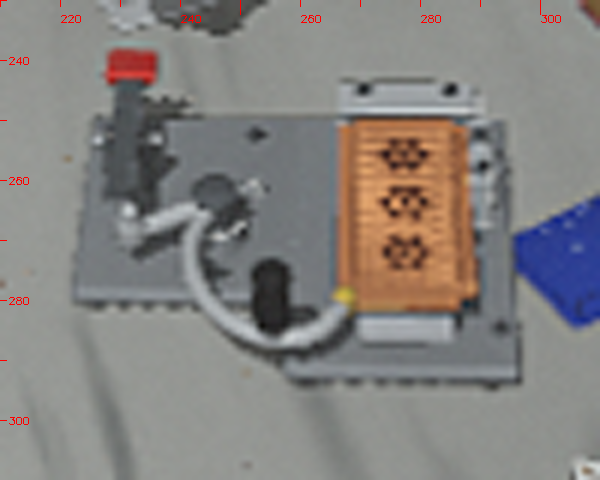

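View pics/w30.png

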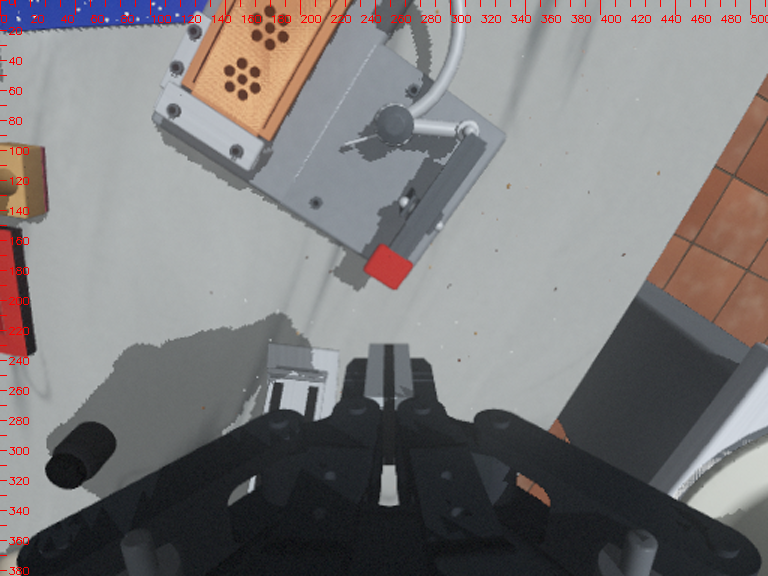

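Run:
```python
from fit import *
from h import B,wbed
S,D,W=pickle.load(open("im30.pkl","rb"));S0,D0=pickle.load(open("im0.pkl","rb"));S8,D8=pickle.load(open("im8.pkl","rb"))
s=lambda x,y:(240+x/6,215+y/6);d=lambda x,y:(210+x/6,230+y/6)
P=onz(W,(394/1.5,124/1.5),.05);print("piv",P)
crop("scene",285,260,335,310,11,"k_new.png",S);crop("scene",285,260,335,310,11,"k_old.png",S0)
o=[(S,s(565,362),(32,-57,44)),(S,s(556,386),(24,-65,44)),(S,s(342,203),(-32,56,44)),(S,s(462,418),(-24,-65,44)),(D,d(457,310),(24,-65,44)),(D,d(477,295),(32,-57,44)),(D,d(340,122),(-32,58,44)),(D,d(355,310),(-24,-65,44))]
p,r=fit(o,B);print(p,r.round(1).tolist(),"bed frame",wbed([p[0],p[1],0]),p[2]-B[2])
```

```text
piv [ 0.52915699 -0.19880627  0.05      ]
[ 0.61913123 -0.22362726 -0.20640339] [[0.8, 0.4], [1.0, -0.1], [0.1, -0.2], [0.6, 0.3], [-0.3, -0.8], [-0.8, -0.4], [-0.3, 0.5], [-0.7, -1.2]] bed frame [ 0.8 -2.   0. ] -0.006403389686609584
```

View pics/k_new.png

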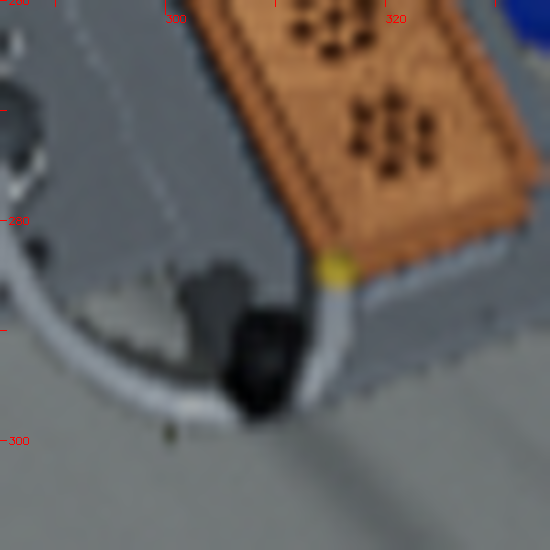

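View pics/k_old.png

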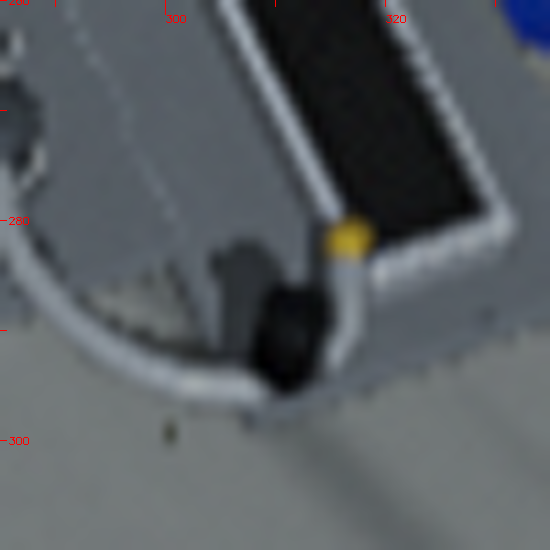

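Run:
```python
from h import *
import pickle
S,D,W=pickle.load(open("im30.pkl","rb"))
P=bedw(-92,5,0)[:2]
a=[]
for q in[(285+290/11,260+312/11),(285+266/11,260+335/11),(220+339/4.6,200+455/4.6)]:
    X=onz(S,q,.080);r=X[:2]-P;a.append(np.arctan2(r[1],r[0]));print(X,np.hypot(*r),a[0]-a[-1])
# nose
for q in[(285+350/11,260+238/11),(285+336/11,260+268/11),(220+396/4.6,200+445/4.6)]:
    X=onz(S,q,.042);r=X[:2]-P;b=np.arctan2(r[1],r[0]);print("nose",wbed(X),b)
```

```text
[ 0.54987607 -0.29163327  0.08      ] 0.09550420082584886 0.0
[ 0.54174589 -0.2932527   0.08      ] 0.09571371973184936 0.08670575353440202
[ 0.4951162  -0.29082772  0.08      ] 0.09869857989967101 0.5708413380213513
nose [-20.9 -56.8  42. ] -0.915615780298586
nose [-27.5 -62.7  42. ] -1.0101986023292588
nose [-66.  -85.6  42. ] -1.4912109600372558
```

Run:
```python
from h import *
print(go([.58,-.2,.26]))
```

```text
[-46.5 -99.5 -54.8]
```

Request:
{"fn": "play_rows", "kwargs": {
  "targets": [
    [[0,0,-30,0,-1],[0,0,-25,0,-1],[-15,-33,0,0,-1],[-15,-33,0,0,-1],[-15,-33,0,0,-1],[0,0,0,0,-1],[0,0,0,0,-1]]
  ]
}}

```text
time: 33.95
tool_pos: [0.5786, -0.2004, 0.2598]
tool_rot: [-0.198, 0.98, 0.022, 0.005]
force: [0.2, 0.3, 0.1]
opening: -0.0004
```

Run:
```python
from h import *
import pickle
W=crop("wrist",60,40,360,270,2.6,"w31.png");pickle.dump(W,open("w31.pkl","wb"))
```

```text
(no output)
```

View pics/w31.png

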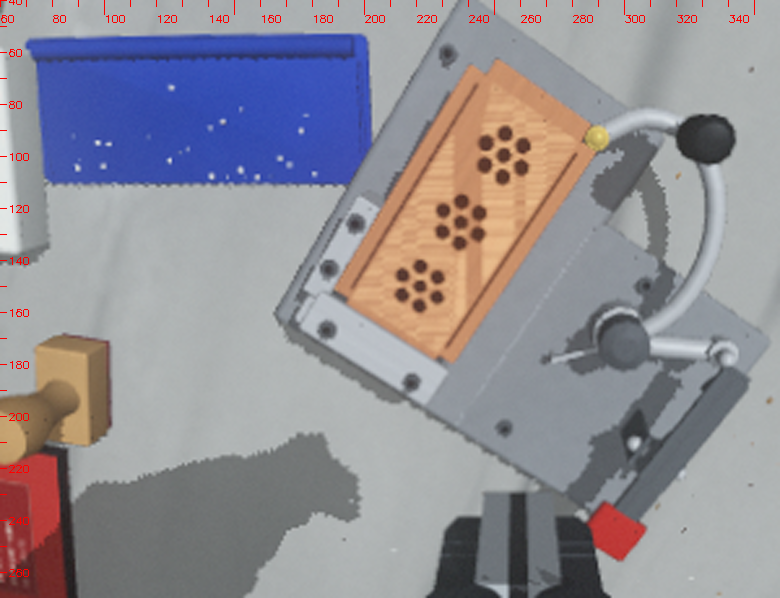

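Run:
```python
from plant import finish_job,arm
print(arm.read_state()["time"]); print(finish_job())
```

```text
34.0
the job is handed in; nothing more can be done
None
```

The copper plate is in the printing bed, engraved face up, and clamped by the curved arm. I handed the job in at about 34 s of the 70 s; no verdict was reported.

**What I did**
- I drew the arm back by its knob until the catch held it. It read about 0.57 rad in the pictures after I let go.
- I took the small copper plate from the rack by its long edges and tilted it to 45° in the grip on the easel.
- I laid it flat on the bed and slid it under the lip until I felt the end fence, then the side rail. Then I let go and pressed the red pad.

**Last checks**
- **Arm:** it has swung in, with the brass nose in the plate's corner notch. The joint read about 0.09 rad from the knob's position.
- **Plate:** it lies flat along the rail, and its notches are almost fully under the lip. A camera fit put it within 1 mm of home across the bed and parallel within 0.01 rad.
- **Surroundings:** the jar and stamp look unmoved in the pictures. I saw the steel plate still in the rack after taking out the copper one. I made no separate check of the tea glass, and I stayed well away from it.
- **Robot:** it stands clear, touching nothing.

**What disagreed or went unmeasured**
- **Fit along the bed:** that fit also put the plate about 2 mm short of the fence, within the roughly 2 mm camera error. The fence contact I felt and the arm's angle both say it is home.
- **Wrist joint:** it came up to its limit during one turn (3.078 of 3.08 rad), which left the tool tilted about 0.04 rad from then on. I saw no ill effect.
- **Clamping force:** I could not measure it directly.

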